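# Lay the violin-neck blank down against the planing stop

## Robot

A 6-joint arm with a two-finger parallel gripper is mounted at the origin on the work surface. World frame = base frame: x ahead of the robot, y to its left, z up, the work surface at z = 0. Lengths are in mm, angles in rad, forces in N, time in s.
With the tool pointing down it reaches from about 300 to 775 mm from the base axis. Payload 14.6 kg.
Tool frame: the origin (TCP) lies on the centre line of the jaws, within the pads' length; the fingertips stand 17 mm ahead of it and the grasp point (between the pads) lies 2 mm behind it (ctrl.tip_extent is the distance from the TCP to the fingertips, in mm); z points along the fingers, y is the direction in which the jaws open and shut (so a half turn about z gives the same grasp; the last joint's range is limited). The gripper opens to 94 mm and grips with 3 to 60 N. Pads are 16 mm wide; open, the fingers measure 119 mm over their backs; the gripper's body (75 mm by 177 mm) begins 78 mm behind the grasp point.
Start: joints at [1.125, 0.3, 1.521, -0, 1.321, -0.067], TCP at [203.39, 511.001, 222.446] pointing down, gripper open.
Joint ranges: [-3.03, 3.03], [-0.79, 2.21], [0.23, 2.52], [-1.04, 4.18], [0, 3.07], [-2.55, 2.55]. Speed limits (rad/s): [2.22, 2.22, 2.57, 3.14, 3.14, 3.14].

## Interface

Orientations are given as a unit quaternion [w, x, y, z].
In Python, from plant import ctrl, capture, camera_params gives the robot as it stands.
- The arm moves only by the tool move_arm, never from a script. Its argument "commands" is a list of rows, each an object of numbers: "x", "y", "z": the shift along the tool's x, y, z in mm; "twist": the turn about the tool's z in rad; "hand": the opening, from 0 (shut) to 1 (fully open). A call has 1 to 10 rows; each row shifts and turns the pose as measured when the row begins, along the tool's axes as they then stand; what a row does not reach is not made up. A row lasts 1/10 s, in which the tool goes at most 50 mm and 8.59 degrees, less where a joint would pass 70% of its speed; a pose out of reach is approached as far as the arm can. A call with a gripper value outside its range is refused whole. The fingers move at their own pace and stop on an object; the grip force is fixed at half the most. Time passes only in rows, so rows that do not move let the fingers close. It gives the time, the measured TCP pose, the force and the opening at its end, in the units of the state.
- ctrl.read_state(): the state, without advancing time (a new reading comes with each control period).
- capture(name): name is "scene" or "side" or "wrist"; returns the picture (400x640x3 uint8, blue, green, red); there is no depth.
- camera_params(name): a dict with "vertical_fov" (degrees; the focal length in pixels is half the picture's height over the tangent of half this angle, whatever the lens; pixels are square), "cx", "cy" (the principal point, pixels), "cam_to_world" (4x4, takes a point from camera to world coordinates). Camera axes: x right, y down, z forward; pixel columns grow to the right and rows downward; lengths in mm; the calibration is good to about 2 mm. A picture is of the moment at which its call begins: read the wrist's pose just before it. camera_params takes no time and is no camera call; for the wrist camera it gives the pose at the moment of the call.
- ctrl.hand_in(): hands the job in, once; it reports no verdict.
The state is a dict: "time_s": time; "joint_positions": joint angles; "joint_vel": joint speeds; "joint_efforts": joint torques, N m; "tcp_pos": TCP position; "eef_rot": TCP orientation; "wrist_force": force on the tool from outside, world axes, zero at the start; "ft_torque": the same for the moment, N m; "grip_width": opening from 0.0 (shut) to 1.0 (fully open).
Only numpy, scipy, OpenCV 4.12 (cv2) and the standard library are available. Lean on these libraries where they do the work, as an engineer would, in place of code of your own. Each camera call takes 0.05 s, during which the arm holds its last target.

## Task

Tip the violin-neck blank that stands on its heel over towards the robot, letting it down gently so that it lands without a knock, until it lies flat on its side on the raised planing board. Then push it along the board with a fingertip until its heel end sits square against the stop. Never pick the blank up, and leave the tools and other things as they are.

Things in the scene. Friction and masses are not known exactly. Their poses are not given: they have to be found in the camera images.
- neck: Loose violin-neck blank of bare maple, 225 mm long, 38 mm thick, 0.2-0.33 kg, two flat cheeks sawn to a neck's side view. Starts upright on its heel on the board. Origin: middle of the heel's end face (underside at the start). z: heel to scroll end (up at the start). x: square to the cheeks (at x +-19 mm), away from the robot at the start. Lying tipped towards the robot: x up, z back to the robot
- scroll (a point): centre of the blank's round scroll (y -4, z 196 mm in its frame), a flat-cheeked disc of 29 mm radius, 38 mm thick, that ends the blank at z 225. Below it the outline across y: heel block -40 to +22 mm up to z 36, sloping in to the stem -7 to +22, pegbox -18 to +22 for z 140 to 186
- neck_com (a point): the blank's centre of mass, z about 110 mm in its frame, midway between the cheeks: upright it stands until it leans about 10 degrees towards the robot, then falls unless something holds it
- heel_edge (a point): middle of the lower edge of the blank's near cheek, about which it turns when tipped towards the robot (x -19, y -9, z 0 mm in the blank's frame); starts at board height, 50 mm above the bench
- planing_board: Plywood planing board fixed on the bench: 295 mm (x) by 240 mm (y), top 50 mm above the bench. Origin: centre of its underside; x points away from the robot, square to the stop. 195 mm of clear board from its near edge (x -147.5) to the stop (x +47.5 mm): the lying blank's scroll hangs over the near edge by 30 mm or more, with 50 mm of free space under it down to the bench
- stop_face (a point): middle of the near face of the stop, a hardwood strip 25 mm thick and 25 mm high across the board's whole width; this point is at the level of the board's top. Behind the stop two black steel holdfasts, up to 136 mm above the bench, press on the board
- spool_clamp: bystander: small clamp of two wooden discs (32 mm wide) on a threaded rod, 95 mm tall, standing on the board's right part; origin at its underside; leave alone
- finger_plane: bystander: tiny brass plane, 48 x 22 mm, 22 mm high, on the board's left part; origin at its underside; leave alone
- glue_bottle: bystander: white bottle, 58 mm wide, 165 mm tall, on the bench left of the board; origin at its underside; leave alone
- pin_jar: bystander: glass jar, 64 mm wide, 75 mm tall, on the bench left of the board; origin at its underside; leave alone
- gouge: bystander: carving gouge with wooden handle, 265 mm long, 29 mm thick, lying right of the board; leave alone
- eraser: bystander: white eraser block 45 x 26 x 22 mm on the bench to the right; leave alone
- pencil: bystander: pencil 160 mm long, 7.5 mm thick, lying on the bench to the right; leave alone
Mind the look-alikes: they are no part of the job. What is shaped like the neck but orange is not meant.

How it is judged (in metres and radians):
On the way:
1. the blank lies flat on its side on the planing board (angle between neck's own x axis and vertical below 0.06 rad and height (world z) of neck between 0.064 and 0.074 m), for 0.2 s.
At the end, for the whole second after the job is handed in: The blank lies flat on the planing board on the cheek that faced the robot (its x axis within 0.06 rad of straight up), the middle of its heel face within 5 mm of the stop, its length within 0.1 rad of square to the stop, at rest (all of step 1 and x of neck in the frame of planing_board between 0.0425 and 0.0505 m and y of neck in the frame of planing_board between -0.09 and 0.09 m and angle between the z axis of neck and the x axis of planing_board, either way round below 0.1 rad and linear speed of neck below 0.02 m/s); the robot touches nothing.
It fails at once if the blank is let fall or comes down with a knock (it turns faster than 4 rad/s at any time, or faster than 2.5 rad/s when leaning more than 1.2 rad: a drop of its scroll end through some 15 mm) (angular speed of neck above 4 rad/s or (angle between neck's own z axis and vertical above 1.2 rad and angular speed of neck above 2.5 rad/s)).
It fails at once if the blank is picked up (its heel edge rises more than 20 mm above the board) (height (world z) of heel_edge above 0.07 m).
It fails at once if one of the tools or other things is moved by more than 20 mm (distance of any of spool_clamp, finger_plane, glue_bottle, pin_jar, gouge, eraser, pencil from where it was at the start of the episode above 0.02 m).
It also fails if it takes over 70 s, if anything falls off the work surface, if the arm or the gripper's body presses on something with over 40 N, if the wrist force passes 120 N, or if a joint passes its speed limit or range.

## Working session

There is one attempt and no reset: what is moved stays moved. The work goes in short steps, Python scripts to look and compute and a tool call to move; the robot and the scene stay as the last step left them, time stands still between calls to the robot, and variables do not carry over. Pictures are saved under pics/ and viewed, and the job is handed in when it is done.

Besides the shell and the picture viewer there is one more tool, called as name([rows], argument=value, ...), one row to a line, values as JSON. move_arm: Moves the arm, as the interface text tells. Its arguments: {"type":"object","properties":{"commands":{"type":"array"}},"required":["commands"]}

```bash
ls; mkdir -p pics; python3 - <<'E'
from plant import ctrl,capture,camera_params
import cv2
print(ctrl.read_state())
for n in("scene","side","wrist"):
    p=camera_params(n);print(n,p)
    cv2.imwrite(f"pics/{n}0.png",capture(n))
E
```

```text
pics
{'time_s': 0.0, 'joint_positions': array([ 1.12537589e+00,  3.00476295e-01,  1.52159598e+00, -4.86868819e-07,
        1.32066968e+00, -6.66052586e-02]), 'joint_vel': array([ 1.40449783e-03, -1.23295821e-03, -9.03390187e-05,  8.37594389e-04,
        4.27515901e-04, -1.00813015e-03]), 'joint_efforts': array([ 5.63646372e-04, -5.31828904e+01, -3.52712417e+01,  7.08940532e-02,
        2.45553948e-02, -1.16721890e-04]), 'tcp_pos': array([203.30204209, 510.78596589, 221.87715772]), 'eef_rot': array([-1.45288326e-04,  1.88277020e-01,  9.82115794e-01, -5.55982252e-04]), 'wrist_force': array([ 0.39557529, -0.41504666,  0.67878446]), 'ft_torque': array([-0.03136795,  0.00297371,  0.0119361 ]), 'grip_width': 0.997829780732132}
scene {'vertical_fov': 48.697036224833596, 'cx': 309.7926574027573, 'cy': 207.30941552545286, 'cam_to_world': array([[ 4.33104857e-01,  5.84461429e-01, -6.86166904e-01,
         1.28758841e+03],
       [ 9.01342604e-01, -2.79740665e-01,  3.30645838e-01,
        -3.34433985e+02],
       [ 1.30095325e-03, -7.61675783e-01, -6.47957027e-01,
         8.87099493e+02],
    
[... 285 characters left out ...]
-6.98959458e-01, -5.01073790e-01,  5.10275154e-01,
        -5.45893612e+02],
       [-1.83347935e-02, -7.00720920e-01, -7.13199851e-01,
         1.00826839e+03],
       [ 0.00000000e+00,  0.00000000e+00,  0.00000000e+00,
         1.00000000e+00]])}
wrist {'vertical_fov': 62.49215384664893, 'cx': 314.90456343252055, 'cy': 205.69546584821327, 'cam_to_world': array([[ 3.69326692e-01,  9.05109913e-01,  2.10650991e-01,
         1.41782071e+02],
       [ 9.29299568e-01, -3.59633321e-01, -8.40606103e-02,
         5.34518007e+02],
       [-3.26976139e-04,  2.26803702e-01, -9.73940436e-01,
         3.83401837e+02],
       [ 0.00000000e+00,  0.00000000e+00,  0.00000000e+00,
         1.00000000e+00]])}
```

View pics/scene0.png

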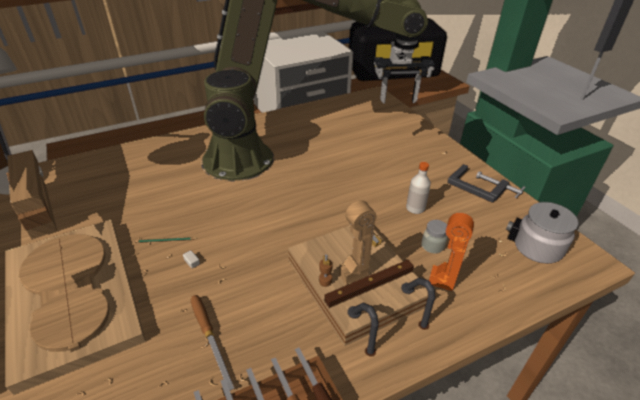

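View pics/side0.png

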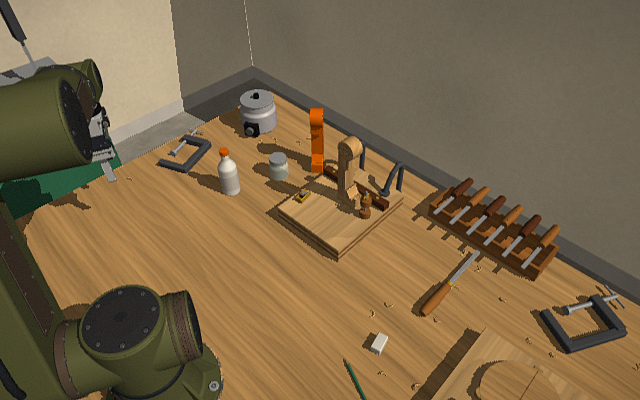

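View pics/wrist0.png

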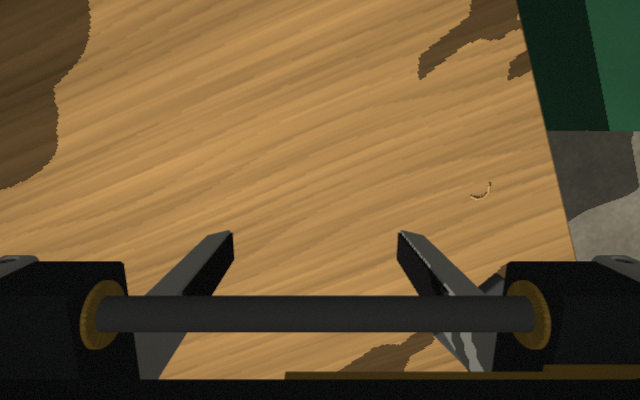

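The maple blank is on the board at scene (362,240) and side (349,170). The orange look-alike is at scene (457,250) and side (316,140), and is not the target. Next I'll check close crops.

```bash
python3 - <<'E'
import cv2
a=cv2.imread("pics/scene0.png")[185:365,270:490]
cv2.imwrite("pics/scene0c.png",cv2.resize(a,None,fx=3.3,fy=3.3,interpolation=cv2.INTER_CUBIC))
a=cv2.imread("pics/side0.png")[120:270,260:430]
cv2.imwrite("pics/side0c.png",cv2.resize(a,None,fx=4,fy=4,interpolation=cv2.INTER_CUBIC))
E
```

```text
(no output)
```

View pics/scene0c.png

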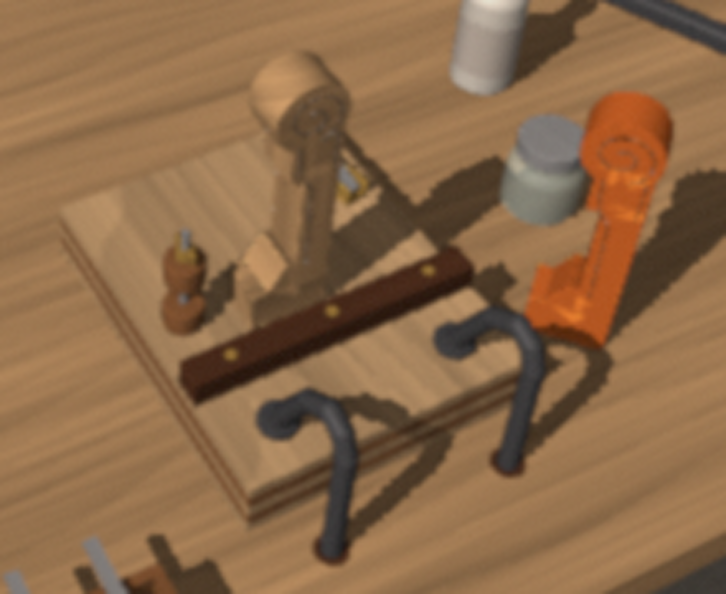

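View pics/side0c.png

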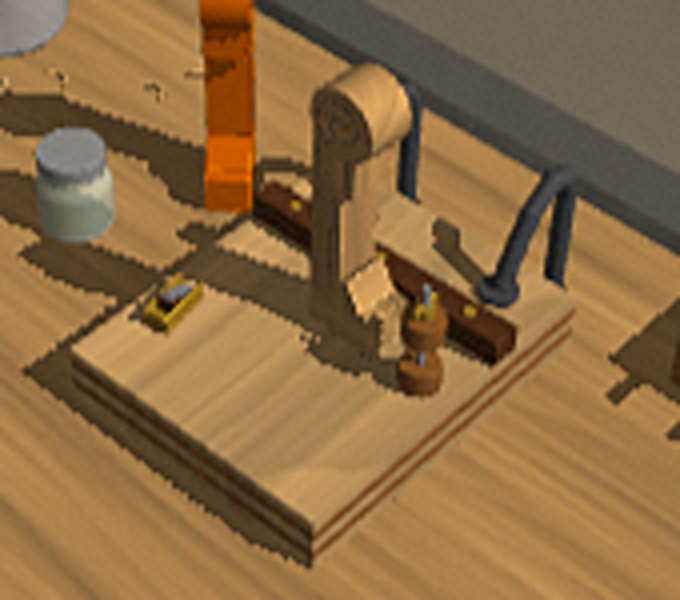

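```bash
cat > h.py <<'E'
import numpy as np
from plant import ctrl,capture,camera_params
def ray(n,u,v,P=None):
    p=P or camera_params(n);f=200/np.tan(np.radians(p["vertical_fov"])/2)
    T=p["cam_to_world"];d=T[:3,:3]@np.array([(u-p["cx"])/f,(v-p["cy"])/f,1]);return T[:3,3],d
def plane(n,u,v,z,P=None):
    o,d=ray(n,u,v,P);return o+d*(z-o[2])/d[2]
def tri(a,b):
    (o1,d1),(o2,d2)=a,b
    A=np.c_[d1,-d2];s=np.linalg.lstsq(A,o2-o1,rcond=None)[0]
    p,q=o1+d1*s[0],o2+d2*s[1];return (p+q)/2,np.linalg.norm(p-q)
def proj(n,X,P=None):
    p=P or camera_params(n);f=200/np.tan(np.radians(p["vertical_fov"])/2)
    T=p["cam_to_world"];c=T[:3,:3].T@(np.array(X)-T[:3,3]);return c[:2]/c[2]*f+[p["cx"],p["cy"]]
E
python3 - <<'E'
from h import *
np.set_printoptions(precision=1,suppress=True)
S=lambda u,v:(u/4+260,v/4+120)
C=lambda u,v:(u/3.3+270,v/3.3+185)
for k,(u,v) in dict(nearL=(73,352),nearR=(313,540),farR=(575,312)).items(): print('side',k,plane("side",*S(u,v),50))
for k,(u,v) in dict(nearR=(62,218),farR=(250,497)).items(): print('scene',k,plane("scene",*C(u,v),50))
print('stop bottom R near side',plane("side",*S(497,362),50))
print('stop top side near R,L',plane("side",*S(497,340),75),plane("side",*S(258,190),75))
print('stop top scene near R, L',plane("scene",*C(180,364),75),plane("scene",*C(455,247),75))
# heel block corners
print('heel near-right bottom side',plane("side",*S(392,358),50),'near-left bottom',plane("side",*S(313,318),50))
print('scroll near-face centre side at z246',plane("side",*S(338,118),246))
print('scroll far-face centre scene z246',plane("scene",*C(318,112),246))
print('clamp side base',plane("side",*S(420,388),50),'plane',plane("side",*S(172,305),60))
print('jar',plane("side",*S(70,150),75),'bottle top',plane("side",224,152,165),plane("scene",424,167,165),'bottle base',plane("side",230,190,0))
print('orange top', plane("side",316,112,200))
E
```

```text
side nearL [514.9 201.6  50. ]
side nearR [513.6 -42.1  50. ]
side farR [804.1 -32.8  50. ]
scene nearR [536.7 -33.4  50. ]
scene farR [824.  -23.5  50. ]
stop bottom R near side [724.2 -24.5  50. ]
stop top side near R,L [721.1 -24.3  75. ] [716.4 211.5  75. ]
stop top scene near R, L [723.5 -24.6  75. ] [714.9 212.8  75. ]
heel near-right bottom side [674.  32.  50.] near-left bottom [663.3 101.1  50. ]
scroll near-face centre side at z246 [666.9  85.9 246. ]
scroll far-face centre scene z246 [696.9  86.7 246. ]
clamp side base [666.   -1.9  50. ] plane [592.5 178.   60. ]
jar [645.5 352.7  75. ] bottle top [486.3 397.5 165. ] [503.8 401.3 165. ] bottle base [487.1 411.6   0. ]
orange top [781.5 312.6 200. ]
```

move_arm([
  {"z": -42},
  {"z": -42},
  {"z": -42},
  {"x": -45,"y": -17},
  {"x": -45,"y": -17},
  {"x": -45,"y": -17},
  {"x": -45,"y": -17},
  {"x": -45,"y": -17},
  {"x": -45,"y": -17},
  {"x": -45,"y": -17},
])

```text
invalid input
```

move_arm([
  {"x": 0,"y": 0,"z": -42,"twist": 0,"hand": 1},
  {"x": 0,"y": 0,"z": -42,"twist": 0,"hand": 1},
  {"x": 0,"y": 0,"z": -42,"twist": 0,"hand": 1},
  {"x": -45,"y": -17,"z": 0,"twist": 0,"hand": 1},
  {"x": -45,"y": -17,"z": 0,"twist": 0,"hand": 1},
  {"x": -45,"y": -17,"z": 0,"twist": 0,"hand": 1},
])

```text
time_s: 0.75
tcp_pos: [309.2, 413.3, 351.3]
eef_rot: [-0.0, 0.184, 0.983, -0.003]
wrist_force: [-0.1, 0.1, 0.3]
grip_width: 1.002
```

move_arm([
  {"x": -46,"y": -17,"z": 0,"twist": 0,"hand": 1},
  {"x": -46,"y": -17,"z": 0,"twist": 0,"hand": 1},
  {"x": -46,"y": -17,"z": 0,"twist": 0,"hand": 1},
  {"x": -46,"y": -17,"z": 0,"twist": 0,"hand": 1},
  {"x": -46,"y": -17,"z": 0,"twist": 0,"hand": 1},
  {"x": -46,"y": -17,"z": 0,"twist": 0,"hand": 1},
  {"x": -46,"y": -17,"z": 0,"twist": 0,"hand": 1},
  {"x": 0,"y": 0,"z": 0,"twist": -0.14,"hand": 1},
  {"x": 0,"y": 0,"z": 0,"twist": -0.14,"hand": 1},
  {"x": 0,"y": 0,"z": 0,"twist": -0.14,"hand": 1},
])

```text
time_s: 1.75
tcp_pos: [573.8, 172.6, 348.4]
eef_rot: [-0.003, -0.027, 1.0, -0.003]
wrist_force: [0.1, 0.1, -0.6]
grip_width: 0.999
```

```bash
python3 - <<'E'
from h import *
import cv2,pickle
print(ctrl.read_state()['tcp_pos'],ctrl.read_state()['eef_rot'])
P=camera_params("wrist");im=capture("wrist");pickle.dump(P,open("w1.pkl","wb"))
cv2.imwrite("pics/wrist1.png",im)
E
```

```text
[573.8197702  172.64237947 348.39807494] [-0.00349778 -0.0274054   0.99961334 -0.00314337]
```

View pics/wrist1.png

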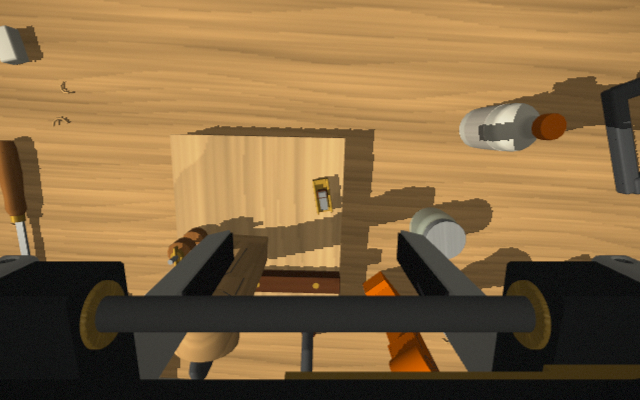

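move_arm([
  {"x": -42,"y": -45,"z": 0,"twist": 0,"hand": 1},
  {"x": -42,"y": -45,"z": 0,"twist": 0,"hand": 1},
  {"x": 0,"y": 0,"z": 0,"twist": 0,"hand": 1},
])

```text
time_s: 2.1
tcp_pos: [649.7, 101.4, 347.4]
eef_rot: [-0.004, -0.03, 1.0, -0.003]
wrist_force: [-0.7, -0.0, -0.3]
grip_width: 0.999
```

```bash
python3 - <<'E'
from h import *
import cv2,pickle
np.set_printoptions(precision=1,suppress=True)
P=pickle.load(open("w1.pkl","rb"))
for u,v in [(172,136),(344,137),(266,237),(237,236)]: print(plane("wrist",u,v,50,P))
print(ctrl.read_state()['tcp_pos'],ctrl.read_state()['eef_rot'])
P=camera_params("wrist");im=capture("wrist");pickle.dump(P,open("w2.pkl","wb"))
cv2.imwrite("pics/wrist2.png",im)
E
```

```text
[526. -28.  50.]
[514.3 207.2  50. ]
[663.6 103.9  50. ]
[664.5  61.5  50. ]
[649.7 101.4 347.4] [-0. -0.  1. -0.]
```

View pics/wrist2.png

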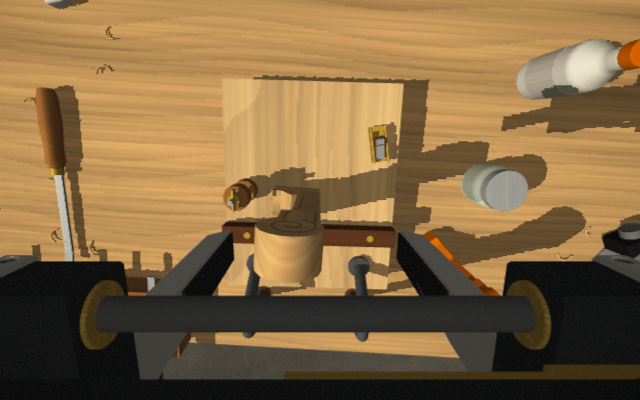

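```bash
python3 - <<'E'
import cv2
a=cv2.imread("pics/wrist2.png")[170:300,215:415]
cv2.imwrite("pics/wrist2c.png",cv2.resize(a,None,fx=4,fy=4,interpolation=cv2.INTER_CUBIC))
E
```

```text
(no output)
```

View pics/wrist2c.png

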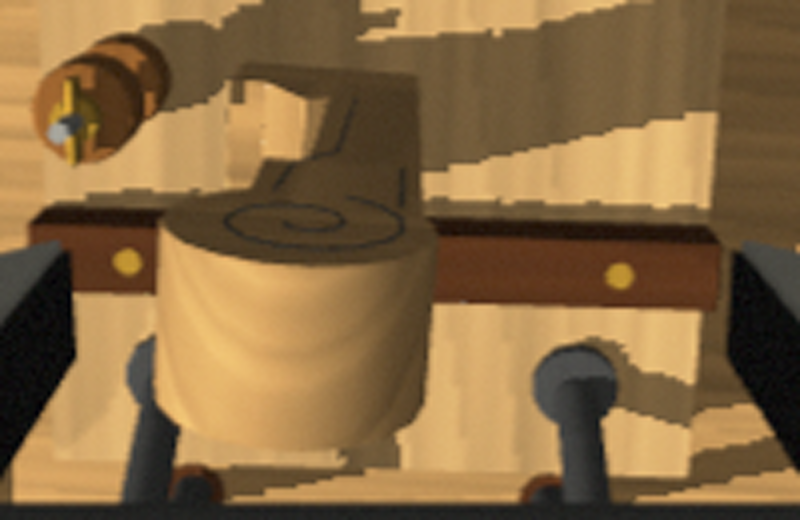

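```bash
python3 - <<'E'
from h import *
import pickle
np.set_printoptions(precision=1,suppress=True)
P=pickle.load(open("w2.pkl","rb"))
W=lambda u,v,z:plane("wrist",u/4+215,v/4+170,z,P)
a,b=W(160,222,246),W(437,232,246);print('scroll near L/R',a,b,np.linalg.norm(a-b),'yaw',-np.arctan2((b-a)[0],(b-a)[1]))
c,d=W(243,64,50),W(418,75,50);print('heel',c,d,np.linalg.norm(c-d),'yaw',-np.arctan2((d-c)[0],(d-c)[1]))
print('rim top near',W(300,265,275),'far',W(285,448,275))
print('far rim sides z246',W(157,395,246),W(420,400,246))
print('stop top near',W(32,235,75),W(720,243,75),'stopbottom',W(60,205,50),W(715,222,50))
s=ctrl.read_state();print(s['tcp_pos'],s['eef_rot']);print(P['cam_to_world'])
print('scene check scroll', proj("side",(a+b)/2),proj("scene",(a+b)/2+[38,0,0]))
E
```

```text
scroll near L/R [663.8  51.5 246. ] [662.4 109.  246. ] 57.56993640041455 yaw 0.024926361101369744
heel [662.8  45.   50. ] [662.9 106.8  50. ] 61.820904901761814 yaw -0.0017583277165352223
rim top near [661.8  82.8 275. ] far [698.8  81.6 275. ]
far rim sides z246 [702.3  51.7 246. ] [699.9 107.9 246. ]
stop top near [722.4 -22.5  75. ] [710.5 213.4  75. ] stopbottom [718.3 -19.3  50. ] [709.9 217.4  50. ]
[648.4 103.4 348. ] [-0. -0.  1. -0.]
[[ -0.1   1.    0.2 585. ]
 [  1.    0.1   0.   97.9]
 [ -0.    0.2  -1.  509.4]
 [  0.    0.    0.    1. ]]
scene check scroll [345.1 151.1] [364.8 221. ]
```

move_arm([
  {"x": -32,"y": -25,"z": 0,"twist": 0.035,"hand": 1},
  {"x": 0,"y": 0,"z": 0,"twist": 0,"hand": 1},
])

```text
time_s: 2.35
tcp_pos: [681.7, 81.2, 345.8]
eef_rot: [-0.006, -0.011, 1.0, -0.003]
wrist_force: [0.2, 0.6, -0.4]
grip_width: 1.0
```

```bash
cat >> h.py <<'E'
from scipy.spatial.transform import Rotation as R
def st():
    s=ctrl.read_state();q=s['eef_rot'];M=R.from_quat([q[1],q[2],q[3],q[0]]).as_matrix()
    print('t',round(s['time_s'],2),'tcp',s['tcp_pos'].round(1),'F',s['wrist_force'].round(1),'M',s['ft_torque'].round(2),'g',round(s['grip_width'],3),'tooly yaw',round(-np.arctan2(M[0,1],M[1,1]),3),'z',M[:,2].round(3));return s,M
def to(t):
    s,M=st();print('tool shift to',t,(M.T@(np.array(t)-s['tcp_pos'])).round(1))
E
python3 -c "
from h import *
to([682,80.5,244])"
```

```text
t 2.35 tcp [681.7  81.2 345.8] F [ 0.2  0.6 -0.4] M [0.07 0.   0.02] g 1.0 tooly yaw 0.022 z [-0.013 -0.006 -1.   ]
tool shift to [682, 80.5, 244] [-1.600e+00 -1.000e-01  1.018e+02]
```

move_arm([
  {"x": 0,"y": 0,"z": 25,"twist": 0,"hand": 1},
  {"x": 0,"y": 0,"z": 25,"twist": 0,"hand": 1},
  {"x": -1,"y": 0,"z": 25,"twist": 0,"hand": 1},
  {"x": 0,"y": 0,"z": 25,"twist": 0,"hand": 1},
  {"x": 0,"y": 0,"z": 0,"twist": 0,"hand": 1},
])

```text
time_s: 2.85
tcp_pos: [678.8, 85.9, 244.7]
eef_rot: [-0.005, -0.008, 1.0, -0.002]
wrist_force: [-0.8, 0.1, -0.4]
grip_width: 1.001
```

```bash
python3 - <<'E'
from h import *
import cv2
to([682,80.5,244])
cv2.imwrite("pics/wrist3.png",capture("wrist")[150:400,120:520])
E
```

```text
t 2.85 tcp [678.8  85.9 244.7] F [-0.8  0.1 -0.4] M [0.02 0.03 0.01] g 1.001 tooly yaw 0.017 z [-0.01  -0.005 -1.   ]
tool shift to [682, 80.5, 244] [-3.1 -5.4  0.7]
```

View pics/wrist3.png

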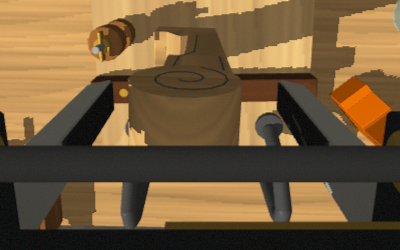

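move_arm([
  {"x": -3,"y": -5,"z": 0,"twist": 0,"hand": 1},
  {"x": 0,"y": 0,"z": 0,"twist": 0,"hand": 1},
])

```text
time_s: 3.1
tcp_pos: [682.9, 81.7, 251.2]
eef_rot: [-0.001, -0.009, 1.0, -0.002]
wrist_force: [0.4, -0.2, -0.5]
grip_width: 0.999
```

```bash
python3 - <<'E'
from h import *
import cv2
to([682,80.5,244])
cv2.imwrite("pics/wrist4.png",capture("wrist")[150:400,120:520])
E
```

```text
t 3.1 tcp [682.9  81.7 251.2] F [ 0.4 -0.2 -0.5] M [ 0.02  0.02 -0.03] g 0.999 tooly yaw 0.017 z [-0.002 -0.004 -1.   ]
tool shift to [682, 80.5, 244] [ 0.9 -1.2  7.2]
```

View pics/wrist4.png

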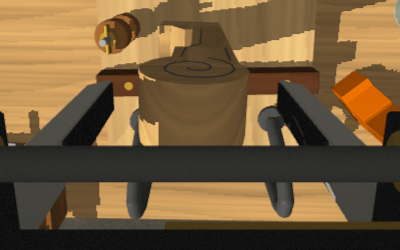

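move_arm([
  {"x": 0,"y": -1,"z": 6,"twist": 0,"hand": 1},
  {"x": 0,"y": 0,"z": 0,"twist": 0,"hand": 1},
  {"x": 0,"y": 0,"z": 0,"twist": 0,"hand": 1},
])

```text
time_s: 3.45
tcp_pos: [683.3, 80.9, 246.9]
eef_rot: [0.001, -0.008, 1.0, -0.002]
wrist_force: [-0.9, 0.7, -0.1]
grip_width: 1.003
```

```bash
python3 - <<'E'
from h import *
to([682,80.5,244])
E
```

```text
t 3.45 tcp [683.3  80.9 246.9] F [-0.9  0.7 -0.1] M [ 0.03 -0.    0.03] g 1.003 tooly yaw 0.017 z [ 0.001 -0.004 -1.   ]
tool shift to [682, 80.5, 244] [ 1.3 -0.4  2.9]
```

move_arm([
  {"x": 1,"y": 0,"z": 3,"twist": 0,"hand": 0.8},
  {"x": 0,"y": 0,"z": 0,"twist": 0,"hand": 0.7},
  {"x": 0,"y": 0,"z": 0,"twist": 0,"hand": 0.67},
  {"x": 0,"y": 0,"z": 0,"twist": 0,"hand": 0.67},
])

```text
time_s: 3.85
tcp_pos: [682.2, 80.9, 243.6]
eef_rot: [0.001, -0.008, 1.0, -0.002]
wrist_force: [-0.3, -0.1, -0.0]
grip_width: 0.699
```

```bash
python3 - <<'E'
from h import *
import cv2
to([682,80.5,244])
cv2.imwrite("pics/wrist5.png",cv2.resize(capture("wrist")[150:400,120:520],None,fx=2,fy=2))
E
```

```text
t 3.85 tcp [682.2  80.9 243.6] F [-0.3 -0.1 -0. ] M [ 0.05 -0.02 -0.04] g 0.699 tooly yaw 0.017 z [ 0.001 -0.004 -1.   ]
tool shift to [682, 80.5, 244] [ 0.2 -0.4 -0.4]
```

View pics/wrist5.png

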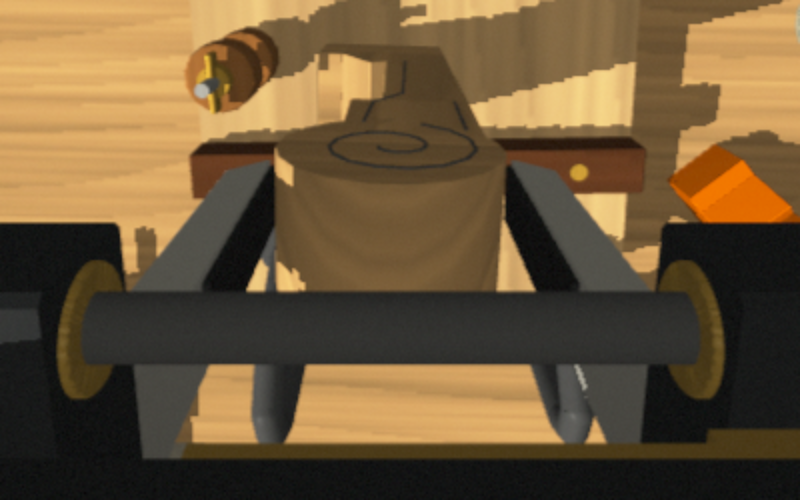

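move_arm([
  {"x": 0,"y": 0,"z": 0,"twist": 0,"hand": 0.63},
  {"x": 0,"y": 0,"z": 0,"twist": 0,"hand": 0.6},
  {"x": 0,"y": 0,"z": 0,"twist": 0,"hand": 0.6},
  {"x": 0,"y": 0,"z": 0,"twist": 0,"hand": 0.6},
])

```text
time_s: 4.3
tcp_pos: [682.2, 80.8, 243.7]
eef_rot: [0.001, -0.008, 1.0, -0.002]
wrist_force: [-0.7, 0.4, -0.2]
grip_width: 0.614
```

```bash
python3 - <<'E'
from h import *
st()
t=[np.array([(19*np.cos(a)-196*np.sin(a)),19*np.sin(a)+196*np.cos(a)]) for a in np.linspace(0,np.pi/2,32)]
print((np.diff(t,axis=0)).round(1).tolist())
E
```

```text
t 4.3 tcp [682.2  80.8 243.7] F [-0.7  0.4 -0.2] M [-0.06  0.04 -0.02] g 0.614 tooly yaw 0.017 z [ 0.001 -0.004 -1.   ]
[[-10.0, 0.7], [-10.0, 0.2], [-10.0, -0.3], [-9.9, -0.8], [-9.9, -1.3], [-9.8, -1.8], [-9.7, -2.3], [-9.6, -2.8], [-9.4, -3.3], [-9.2, -3.7], [-9.0, -4.2], [-8.8, -4.7], [-8.6, -5.1], [-8.3, -5.5], [-8.0, -5.9], [-7.7, -6.3], [-7.4, -6.7], [-7.0, -7.1], [-6.7, -7.4], [-6.3, -7.8], [-5.9, -8.1], [-5.5, -8.4], [-5.0, -8.6], [-4.6, -8.9], [-4.1, -9.1], [-3.7, -9.3], [-3.2, -9.5], [-2.7, -9.6], [-2.2, -9.7], [-1.7, -9.8], [-1.2, -9.9]]
```

move_arm([
  {"x": 5,"y": 0,"z": -0.5,"twist": 0,"hand": 0.6},
  {"x": 8,"y": 0,"z": 0,"twist": 0,"hand": 0.6},
  {"x": 10,"y": 0,"z": 0,"twist": 0,"hand": 0.6},
  {"x": 10,"y": 0,"z": 0,"twist": 0,"hand": 0.6},
])

```text
time_s: 4.7
tcp_pos: [648.4, 80.1, 244.4]
eef_rot: [0.002, -0.008, 1.0, -0.002]
wrist_force: [0.1, 0.4, -2.7]
grip_width: 0.61
```

```bash
cat >> h.py <<'E'
from scipy.optimize import brentq
def nxt(n=5,step=10,x0=663.2,zoff=-2):
    s,M=st();x=s['tcp_pos'][0]-x0;z=s['tcp_pos'][2]
    f=lambda a:19*np.cos(a)-196*np.sin(a)
    a=np.arctan2(196,19)*0+np.arctan2(z-50-zoff,x); a=a-np.arctan2(196,19)
    h=19*np.sin(a)+196*np.cos(a)+50+zoff
    print('theta',round(a,3),'radius',round(np.hypot(x,z-50-zoff),1),'ideal 196.9; z ideal',round(h,1))
    L=[]
    px,pz=x,z
    for i in range(n):
        a=min(a+step/197,np.pi/2);q=(f(a),19*np.sin(a)+196*np.cos(a)+50+zoff)
        L.append((round(px-q[0],1),round(pz-q[1],1)));px,pz=q
    print(L)
E
python3 -c "
from h import *
nxt()"
```

```text
t 4.7 tcp [648.4  80.1 244.4] F [ 0.1  0.4 -2.7] M [ 0.04  0.16 -0.  ] g 0.61 tooly yaw 0.016 z [ 0.003 -0.004 -1.   ]
theta 0.172 radius 197.0 ideal 196.9; z ideal 244.4
[(np.float64(9.9), np.float64(1.1)), (np.float64(9.9), np.float64(1.5)), (np.float64(9.8), np.float64(2.0)), (np.float64(9.7), np.float64(2.5)), (np.float64(9.5), np.float64(3.0))]
```

move_arm([
  {"x": 9.9,"y": 0,"z": 1.6,"twist": 0,"hand": 0.6},
  {"x": 9.9,"y": 0,"z": 2,"twist": 0,"hand": 0.6},
  {"x": 9.8,"y": 0,"z": 2,"twist": 0,"hand": 0.6},
  {"x": 9.7,"y": 0,"z": 2.5,"twist": 0,"hand": 0.6},
])

```text
time_s: 5.1
tcp_pos: [608.5, 79.6, 241.8]
eef_rot: [0.008, -0.008, 1.0, -0.002]
wrist_force: [-0.2, 1.0, 5.2]
grip_width: 0.609
```

```bash
python3 - <<'E'
from h import *
import cv2
nxt()
a=capture("side")[100:270,240:430]
cv2.imwrite("pics/side1.png",cv2.resize(a,None,fx=4,fy=3.5*4/3.5))
E
```

```text
t 5.1 tcp [608.5  79.6 241.8] F [-0.2  1.   5.2] M [ 0.01 -0.21 -0.03] g 0.609 tooly yaw 0.016 z [ 0.016 -0.003 -1.   ]
theta 0.372 radius 201.4 ideal 196.9; z ideal 237.5
[(np.float64(8.3), np.float64(7.2)), (np.float64(9.4), np.float64(3.4)), (np.float64(9.2), np.float64(3.9)), (np.float64(9.0), np.float64(4.4)), (np.float64(8.8), np.float64(4.8))]
```

View pics/side1.png

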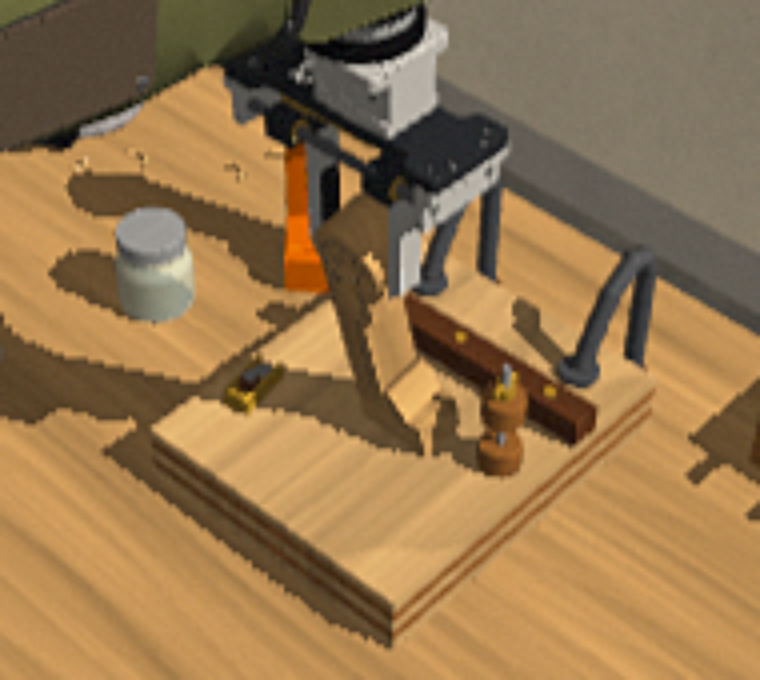

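```bash
python3 - <<'E'
from h import *
print(plane("side",425/4+240,455/4+100,50),plane("side",392/4+240,430/4+100,50))
E
```

```text
[637.70052029  44.75526505  50.        ] [639.02679343  78.85796542  50.        ]
```

The heel slid about 25 mm towards the robot instead of pivoting. I'll ease the load while keeping the heel at the board, slide it forward again, then tip with more down-pressure.

move_arm([
  {"x": 0,"y": 0,"z": -1.5,"twist": 0,"hand": 0.6},
  {"x": 0,"y": 0,"z": 0,"twist": 0,"hand": 0.6},
])

```text
time_s: 5.35
tcp_pos: [606.9, 79.7, 243.3]
eef_rot: [0.007, -0.008, 1.0, -0.002]
wrist_force: [-0.4, 0.7, -2.2]
grip_width: 0.609
```

```bash
python3 - <<'E'
from h import *
nxt(x0=638)
E
```

```text
t 5.35 tcp [606.9  79.7 243.3] F [-0.4  0.7 -2.2] M [0.03 0.03 0.01] g 0.609 tooly yaw 0.017 z [ 0.014 -0.003 -1.   ]
theta 0.254 radius 197.8 ideal 196.9; z ideal 242.5
[(np.float64(9.7), np.float64(2.6)), (np.float64(9.7), np.float64(2.3)), (np.float64(9.6), np.float64(2.8)), (np.float64(9.4), np.float64(3.3)), (np.float64(9.3), np.float64(3.8))]
```

move_arm([
  {"x": -8,"y": 0,"z": 0,"twist": 0,"hand": 0.6},
  {"x": -12,"y": 0,"z": 0,"twist": 0,"hand": 0.6},
  {"x": -15,"y": 0,"z": 0,"twist": 0,"hand": 0.6},
  {"x": -12,"y": 0,"z": 0,"twist": 0,"hand": 0.6},
  {"x": -6,"y": 0,"z": 0,"twist": 0,"hand": 0.6},
  {"x": 0,"y": 0,"z": 0,"twist": 0,"hand": 0.6},
])

```text
time_s: 5.95
tcp_pos: [665.3, 80.7, 243.3]
eef_rot: [0.007, -0.008, 1.0, -0.001]
wrist_force: [-0.7, 0.4, 2.9]
grip_width: 0.611
```

```bash
python3 - <<'E'
from h import *
import cv2
nxt(x0=690)
a=capture("side")[100:270,240:430]
cv2.imwrite("pics/side2.png",cv2.resize(a,None,fx=4,fy=3.5*4/3.5))
E
```

```text
t 5.95 tcp [665.3  80.7 243.3] F [-0.7  0.4  2.9] M [ 0.04  0.4  -0.06] g 0.611 tooly yaw 0.016 z [ 0.013 -0.003 -1.   ]
theta 0.222 radius 196.8 ideal 196.9; z ideal 243.4
[(np.float64(9.9), np.float64(1.4)), (np.float64(9.8), np.float64(2.0)), (np.float64(9.7), np.float64(2.5)), (np.float64(9.5), np.float64(3.0)), (np.float64(9.4), np.float64(3.5))]
```

View pics/side2.png

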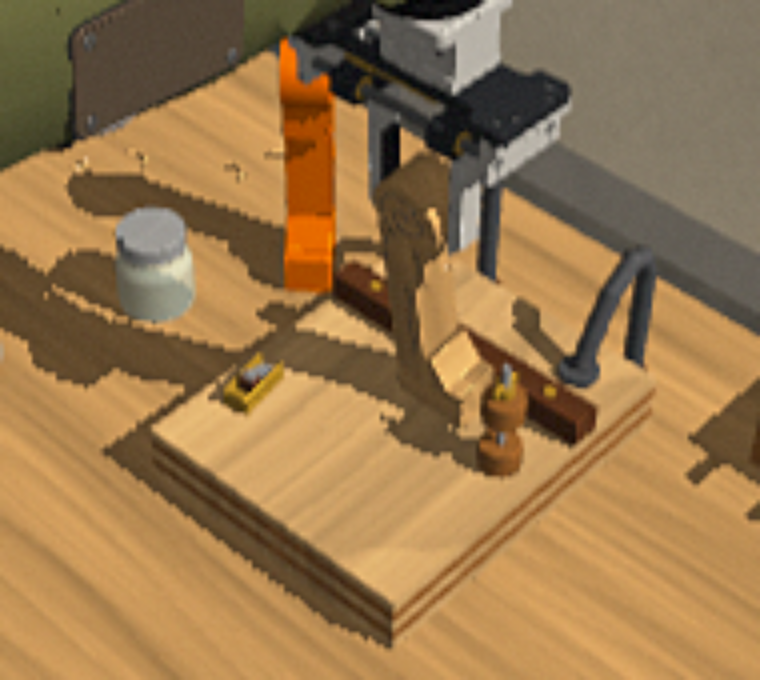

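```bash
python3 - <<'E'
from h import *
print(plane("side",458/4+240,430/4+100,50),plane("side",400/4+240,386/4+100,50))
E
```

```text
[672.78586179  44.67209623  50.        ] [676.08984284 106.08347606  50.        ]
```

move_arm([
  {"x": 0,"y": 0,"z": 1.5,"twist": 0,"hand": 0.6},
  {"x": 6,"y": 0,"z": 2,"twist": 0,"hand": 0.6},
  {"x": 8,"y": 0,"z": 2.5,"twist": 0,"hand": 0.6},
])

```text
time_s: 6.3
tcp_pos: [654.5, 80.4, 242.1]
eef_rot: [0.012, -0.008, 1.0, -0.001]
wrist_force: [-0.1, -0.0, 12.5]
grip_width: 0.611
```

```bash
python3 - <<'E'
from h import *
nxt(x0=674)
E
```

```text
t 6.3 tcp [654.5  80.4 242.1] F [-0.1 -0.  12.5] M [ 0.   -0.16 -0.01] g 0.611 tooly yaw 0.016 z [ 0.023 -0.002 -1.   ]
theta 0.197 radius 195.1 ideal 196.9; z ideal 243.9
[(np.float64(10.1), np.float64(-0.6)), (np.float64(9.8), np.float64(1.8)), (np.float64(9.7), np.float64(2.3)), (np.float64(9.6), np.float64(2.7)), (np.float64(9.5), np.float64(3.2))]
```

move_arm([
  {"x": 9,"y": 0,"z": 2.5,"twist": 0,"hand": 0.6},
  {"x": 9.8,"y": 0,"z": 3,"twist": 0,"hand": 0.6},
  {"x": 9.7,"y": 0,"z": 3.5,"twist": 0,"hand": 0.6},
])

```text
time_s: 6.6
tcp_pos: [628.3, 80.1, 236.7]
eef_rot: [0.017, -0.008, 1.0, -0.001]
wrist_force: [-1.0, 0.2, 11.6]
grip_width: 0.611
```

```bash
python3 - <<'E'
from h import *
import cv2
nxt(x0=674)
a=capture("side")[100:270,240:430]
cv2.imwrite("pics/side3.png",cv2.resize(a,None,fx=4,fy=3.5*4/3.5))
E
```

```text
t 6.6 tcp [628.3  80.1 236.7] F [-1.   0.2 11.6] M [0.07 0.1  0.  ] g 0.611 tooly yaw 0.016 z [ 0.034 -0.001 -0.999]
theta 0.334 radius 194.2 ideal 196.9; z ideal 239.4
[(np.float64(10.3), np.float64(-0.1)), (np.float64(9.5), np.float64(3.1)), (np.float64(9.3), np.float64(3.6)), (np.float64(9.1), np.float64(4.0)), (np.float64(8.9), np.float64(4.5))]
```

View pics/side3.png

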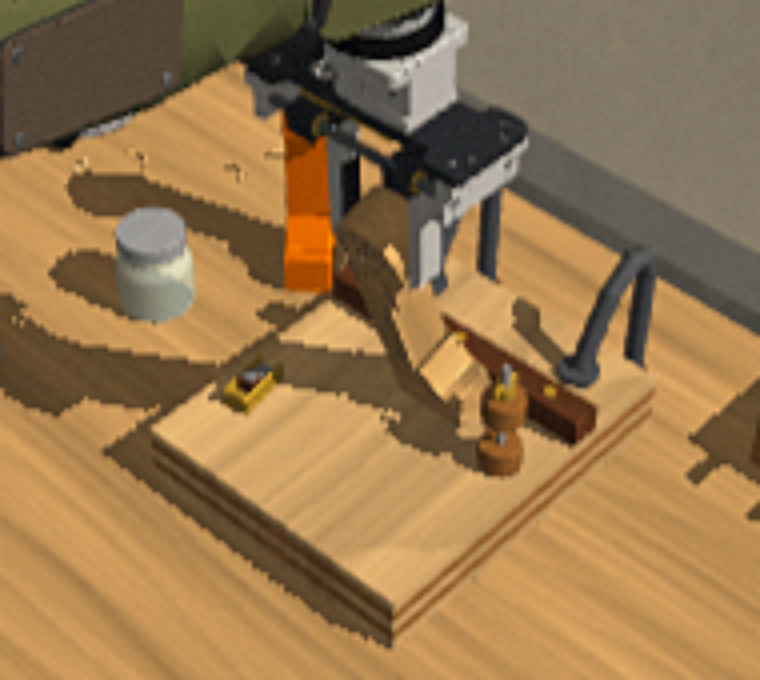

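move_arm([
  {"x": 9.3,"y": 0,"z": 3,"twist": 0,"hand": 0.6},
  {"x": 9.2,"y": 0,"z": 3.8,"twist": 0,"hand": 0.6},
  {"x": 9,"y": 0,"z": 4.2,"twist": 0,"hand": 0.6},
  {"x": 8.8,"y": 0,"z": 4.6,"twist": 0,"hand": 0.6},
])

```text
time_s: 7.05
tcp_pos: [593.4, 79.6, 223.5]
eef_rot: [0.021, -0.008, 1.0, -0.0]
wrist_force: [-3.2, 1.0, 8.7]
grip_width: 0.614
```

```bash
python3 - <<'E'
from h import *
nxt(x0=674)
E
```

```text
t 7.05 tcp [593.4  79.6 223.5] F [-3.2  1.   8.7] M [ 0.08  0.29 -0.01] g 0.614 tooly yaw 0.016 z [ 0.041 -0.001 -0.999]
theta 0.527 radius 193.1 ideal 196.9; z ideal 226.9
[(np.float64(10.6), np.float64(0.9)), (np.float64(8.7), np.float64(4.9)), (np.float64(8.5), np.float64(5.3)), (np.float64(8.2), np.float64(5.7)), (np.float64(7.9), np.float64(6.1))]
```

move_arm([
  {"x": 9,"y": 0,"z": 3.8,"twist": 0,"hand": 0.6},
  {"x": 8.7,"y": 0,"z": 4.6,"twist": 0,"hand": 0.6},
  {"x": 8.5,"y": 0,"z": 5,"twist": 0,"hand": 0.6},
  {"x": 8.2,"y": 0,"z": 5.4,"twist": 0,"hand": 0.6},
])

```text
time_s: 7.45
tcp_pos: [560.6, 79.1, 204.1]
eef_rot: [0.023, -0.008, 1.0, -0.0]
wrist_force: [-2.0, -0.3, 4.1]
grip_width: 0.609
```

```bash
python3 - <<'E'
from h import *
import cv2
nxt(x0=674)
a=capture("side")[100:270,240:430]
cv2.imwrite("pics/side4.png",cv2.resize(a,None,fx=4,fy=3.5*4/3.5))
E
```

```text
t 7.45 tcp [560.6  79.1 204.1] F [-2.  -0.3  4.1] M [-0.01  0.18  0.05] g 0.609 tooly yaw 0.016 z [ 0.045 -0.    -0.999]
theta 0.725 radius 193.0 ideal 196.9; z ideal 207.3
[(np.float64(10.3), np.float64(2.9)), (np.float64(7.6), np.float64(6.5)), (np.float64(7.3), np.float64(6.9)), (np.float64(6.9), np.float64(7.2)), (np.float64(6.5), np.float64(7.6))]
```

View pics/side4.png

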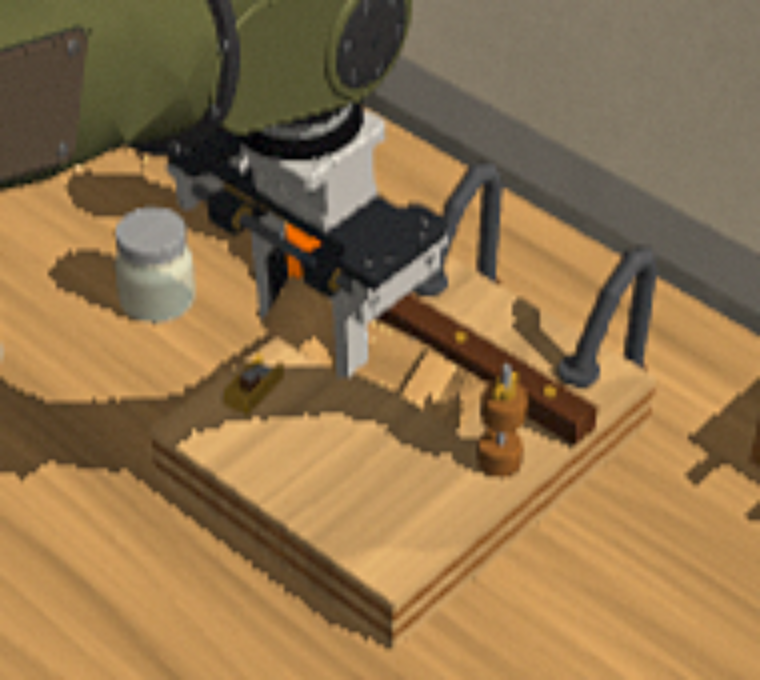

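move_arm([
  {"x": 7.9,"y": 0,"z": 5.8,"twist": 0,"hand": 0.6},
  {"x": 7.5,"y": 0,"z": 6.2,"twist": 0,"hand": 0.6},
  {"x": 7.1,"y": 0,"z": 6.6,"twist": 0,"hand": 0.6},
  {"x": 6.8,"y": 0,"z": 7,"twist": 0,"hand": 0.6},
])

```text
time_s: 7.9
tcp_pos: [531.7, 78.7, 176.3]
eef_rot: [0.023, -0.008, 1.0, -0.0]
wrist_force: [-3.6, -0.3, 3.0]
grip_width: 0.612
```

```bash
python3 - <<'E'
from h import *
nxt(x0=674)
E
```

```text
t 7.9 tcp [531.7  78.7 176.3] F [-3.6 -0.3  3. ] M [ 0.08  0.19 -0.01] g 0.612 tooly yaw 0.016 z [ 0.045 -0.    -0.999]
theta 0.934 radius 191.6 ideal 196.9; z ideal 179.8
[(np.float64(10.5), np.float64(4.0)), (np.float64(6.1), np.float64(7.9)), (np.float64(5.7), np.float64(8.2)), (np.float64(5.3), np.float64(8.5)), (np.float64(4.8), np.float64(8.7))]
```

move_arm([
  {"x": 7.5,"y": 0,"z": 6.8,"twist": 0,"hand": 0.6},
  {"x": 7,"y": 0,"z": 7.4,"twist": 0,"hand": 0.6},
  {"x": 6.5,"y": 0,"z": 7.8,"twist": 0,"hand": 0.6},
  {"x": 6,"y": 0,"z": 8.2,"twist": 0,"hand": 0.6},
])

```text
time_s: 8.3
tcp_pos: [504.3, 78.2, 141.7]
eef_rot: [0.023, -0.008, 1.0, -0.0]
wrist_force: [0.4, -0.7, 0.2]
grip_width: 0.611
```

```bash
python3 - <<'E'
from h import *
import cv2
nxt(x0=674)
a=capture("side")[100:270,240:430]
cv2.imwrite("pics/side5.png",cv2.resize(a,None,fx=4,fy=3.5*4/3.5))
E
```

```text
t 8.3 tcp [504.3  78.2 141.7] F [ 0.4 -0.7  0.2] M [ 0.1  -0.46 -0.01] g 0.611 tooly yaw 0.016 z [ 0.046 -0.    -0.999]
theta 1.163 radius 193.9 ideal 196.9; z ideal 143.2
[(np.float64(7.3), np.float64(7.4)), (np.float64(4.2), np.float64(9.1)), (np.float64(3.7), np.float64(9.3)), (np.float64(3.2), np.float64(9.5)), (np.float64(2.7), np.float64(9.6))]
```

View pics/side5.png

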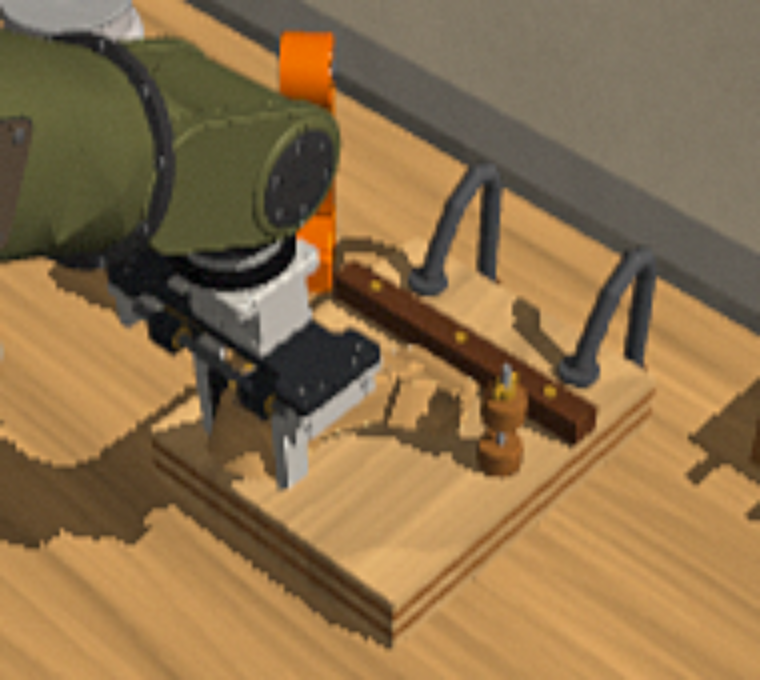

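move_arm([
  {"x": 3.5,"y": 0,"z": 8.5,"twist": 0,"hand": 0.6},
  {"x": 3,"y": 0,"z": 8.5,"twist": 0,"hand": 0.6},
  {"x": 2.5,"y": 0,"z": 8.5,"twist": 0,"hand": 0.6},
])

```text
time_s: 8.65
tcp_pos: [494.7, 78.0, 112.8]
eef_rot: [0.022, -0.008, 1.0, -0.0]
wrist_force: [-1.4, -0.1, 1.8]
grip_width: 0.613
```

```bash
python3 - <<'E'
from h import *
import cv2
nxt(x0=674)
a=capture("scene")[185:365,270:490]
cv2.imwrite("pics/scene6.png",cv2.resize(a,None,fx=3.3,fy=3.3,interpolation=cv2.INTER_CUBIC))
E
```

```text
t 8.65 tcp [494.7  78.  112.8] F [-1.4 -0.1  1.8] M [ 0.07 -0.03 -0.02] g 0.613 tooly yaw 0.016 z [ 0.044 -0.001 -0.999]
theta 1.321 radius 190.7 ideal 196.9; z ideal 114.9
[(np.float64(9.0), np.float64(7.4)), (np.float64(2.7), np.float64(9.6)), (np.float64(2.2), np.float64(9.8)), (np.float64(1.7), np.float64(9.9)), (np.float64(1.1), np.float64(9.2))]
```

View pics/scene6.png

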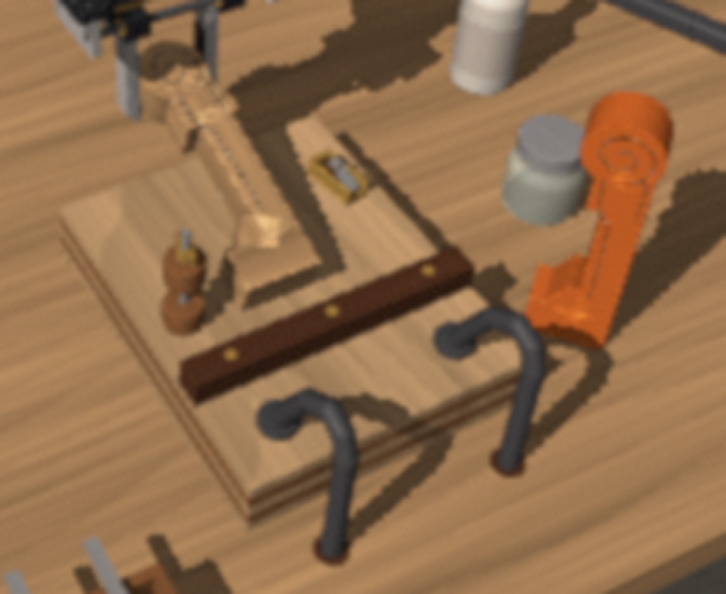

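```bash
python3 - <<'E'
from h import *
for u,v in [(246,305),(322,266)]: print(plane("scene",u/3.3+270,v/3.3+185,50))
E
```

```text
[678.42187605  54.49074357  50.        ]
[669.5492312  126.02736029  50.        ]
```

move_arm([
  {"x": 3.5,"y": 0,"z": 8,"twist": 0,"hand": 0.6},
  {"x": 2.5,"y": 0,"z": 8,"twist": 0,"hand": 0.6},
  {"x": 2,"y": 0,"z": 8,"twist": 0,"hand": 0.6},
])

```text
time_s: 9.0
tcp_pos: [486.8, 77.8, 85.5]
eef_rot: [0.022, -0.008, 1.0, -0.0]
wrist_force: [-1.8, -0.5, 0.6]
grip_width: 0.612
```

```bash
python3 - <<'E'
from h import *
import cv2
nxt(x0=674)
E
```

```text
t 9.0 tcp [486.8  77.8  85.5] F [-1.8 -0.5  0.6] M [ 0.   -0.12  0.  ] g 0.612 tooly yaw 0.016 z [ 0.043 -0.001 -0.999]
theta 1.47 radius 190.9 ideal 196.9; z ideal 86.7
[(np.float64(7.6), np.float64(8.7)), (np.float64(1.2), np.float64(9.8)), (np.float64(0.0), np.float64(0.0)), (np.float64(0.0), np.float64(0.0)), (np.float64(0.0), np.float64(0.0))]
```

move_arm([
  {"x": 1.5,"y": 0,"z": 6,"twist": 0,"hand": 0.6},
  {"x": 0.5,"y": 0,"z": 5,"twist": 0,"hand": 0.6},
  {"x": 0,"y": 0,"z": 2,"twist": 0,"hand": 0.6},
])

```text
time_s: 9.3
tcp_pos: [484.6, 77.7, 70.2]
eef_rot: [0.021, -0.008, 1.0, -0.001]
wrist_force: [-1.6, -0.0, 0.9]
grip_width: 0.612
```

```bash
python3 - <<'E'
from h import *
import cv2
nxt(x0=674)
a=capture("side")[100:290,230:430]
cv2.imwrite("pics/side7.png",cv2.resize(a,None,fx=4,fy=3))
a=capture("scene")[175:325,270:450]
cv2.imwrite("pics/scene7.png",cv2.resize(a,None,fx=4,fy=4,interpolation=cv2.INTER_CUBIC))
E
```

```text
t 9.3 tcp [484.6  77.7  70.2] F [-1.6 -0.   0.9] M [-0.01 -0.11  0.  ] g 0.612 tooly yaw 0.016 z [ 0.041 -0.001 -0.999]
theta 1.551 radius 190.7 ideal 196.9; z ideal 70.9
[(np.float64(6.6), np.float64(3.2)), (np.float64(0.0), np.float64(0.0)), (np.float64(0.0), np.float64(0.0)), (np.float64(0.0), np.float64(0.0)), (np.float64(0.0), np.float64(0.0))]
```

View pics/side7.png

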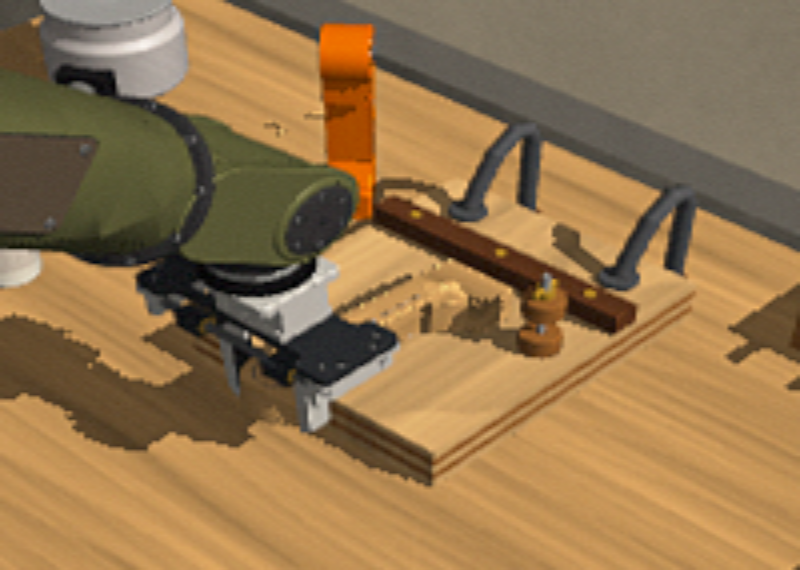

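View pics/scene7.png

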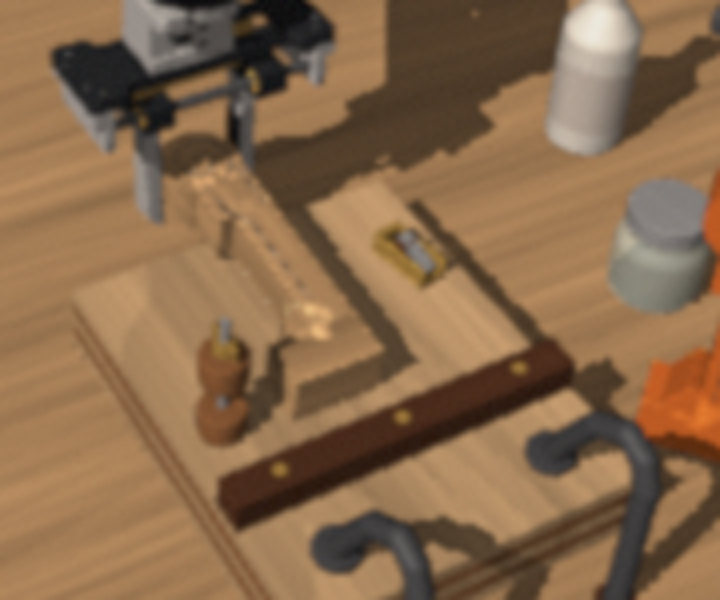

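move_arm([
  {"x": 0,"y": 0,"z": 2,"twist": 0,"hand": 0.6},
  {"x": 0,"y": 0,"z": 1.5,"twist": 0,"hand": 0.6},
  {"x": 0,"y": 0,"z": 1,"twist": 0,"hand": 0.6},
])

```text
time_s: 9.7
tcp_pos: [485.5, 77.7, 66.4]
eef_rot: [0.022, -0.008, 1.0, -0.0]
wrist_force: [0.1, 0.1, 1.1]
grip_width: 0.613
```

move_arm([
  {"x": 0,"y": 0,"z": 2,"twist": 0,"hand": 0.6},
  {"x": 0,"y": 0,"z": 1.5,"twist": 0,"hand": 0.6},
])

```text
time_s: 9.9
tcp_pos: [485.9, 77.7, 62.9]
eef_rot: [0.022, -0.008, 1.0, -0.0]
wrist_force: [-1.1, 0.5, 1.8]
grip_width: 0.613
```

```bash
python3 - <<'E'
from h import *
import cv2
st()
a=capture("scene")[195:285,300:380]
cv2.imwrite("pics/scene8.png",cv2.resize(a,None,fx=6.5,fy=6.5,interpolation=cv2.INTER_CUBIC))
E
```

```text
t 9.9 tcp [485.9  77.7  62.9] F [-1.1  0.5  1.8] M [ 0.08 -0.16  0.01] g 0.613 tooly yaw 0.016 z [ 0.044 -0.001 -0.999]
```

View pics/scene8.png

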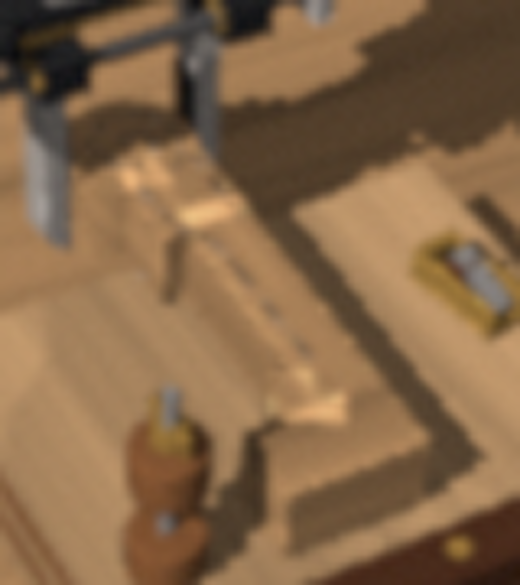

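```bash
python3 - <<'E'
from h import *
import cv2
np.set_printoptions(precision=1,suppress=True)
f=lambda u,v,z:plane("scene",u/6.5+300,v/6.5+195,z)
print('heel top',f(272,482,88),f(430,440,88),'heel bot',f(290,550,50),f(445,478,50))
o,d=ray("scene",195/6.5+300,138/6.5+195)
for z in (70,80,88,95): print(z,o+d*(z-o[2])/d[2])
im=capture("scene");cv2.imwrite("pics/full9.png",im)
a=im[195:245,300:350];cv2.imwrite("pics/scene9.png",cv2.resize(a,None,fx=11,fy=11,interpolation=cv2.INTER_CUBIC))
b=capture("wrist");cv2.imwrite("pics/wrist9.png",b);st()
E
```

```text
heel top [680.7  43.6  88. ] [688. 107.  88.] heel bot [684.6  51.2  50. ] [679.  122.9  50. ]
70 [481.2 116.7  70. ]
80 [491.1 111.2  80. ]
88 [499.  106.8  88. ]
95 [505.9 102.9  95. ]
t 10.05 tcp [485.9  77.7  62.9] F [-0.4  0.8  0.1] M [ 0.1 -0.2  0. ] g 0.616 tooly yaw 0.016 z [ 0. -0. -1.]
```

View pics/scene9.png

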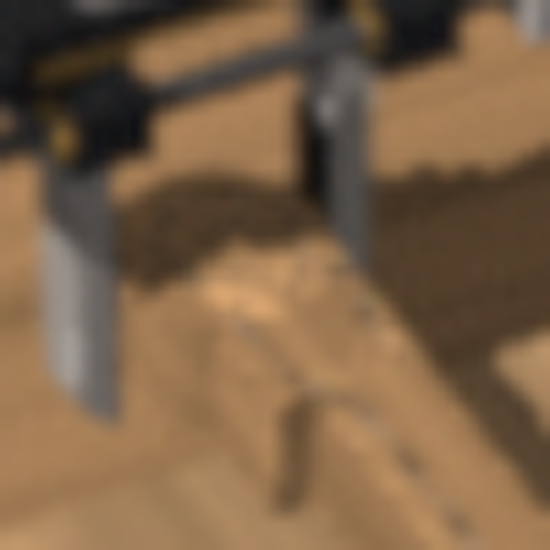

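View pics/wrist9.png

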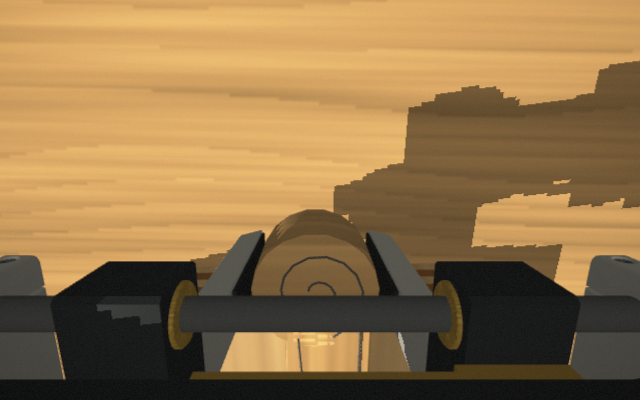

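move_arm([
  {"x": 0,"y": 0,"z": -1.5,"twist": 0,"hand": 0.6},
  {"x": 0,"y": 0,"z": -1,"twist": 0,"hand": 0.6},
  {"x": 0,"y": 0,"z": 0,"twist": 0,"hand": 0.6},
])

```text
time_s: 10.35
tcp_pos: [485.3, 77.7, 65.2]
eef_rot: [0.021, -0.008, 1.0, -0.001]
wrist_force: [0.1, 0.3, -2.0]
grip_width: 0.612
```

```bash
python3 - <<'E'
from h import *
import cv2
st()
im=capture("scene");cv2.imwrite("pics/full10.png",im)
o=cv2.imread("pics/full9.png")
def sh(y0,y1,x0,x1):
    return cv2.phaseCorrelate(np.float64(cv2.cvtColor(o[y0:y1,x0:x1],6)),np.float64(cv2.cvtColor(im[y0:y1,x0:x1],6)))
print('scroll',sh(215,240,318,345),'heel',sh(255,280,338,370),'board',sh(270,300,370,410))
b=capture("wrist");o=cv2.imread("pics/wrist9.png");cv2.imwrite("pics/wrist10.png",b);
E
```

```text
t 10.35 tcp [485.3  77.7  65.2] F [ 0.1  0.3 -2. ] M [ 0.04  0.28 -0.01] g 0.612 tooly yaw 0.016 z [ 0.042 -0.001 -0.999]
scroll ((0.36579922583001157, 0.2154986381130488), 0.9410408031747002) heel ((-0.06726004472955793, 0.5359571318891874), 1.0666425057679192) board ((-0.0572312588735997, 0.02696470444608501), 0.9769209835845826)
```

move_arm([
  {"x": 0,"y": 0,"z": 0,"twist": 0,"hand": 0.63},
  {"x": 0,"y": 0,"z": 0,"twist": 0,"hand": 0.66},
  {"x": 0,"y": 0,"z": 0,"twist": 0,"hand": 0.75},
  {"x": 0,"y": 0,"z": 0,"twist": 0,"hand": 0.9},
  {"x": 0,"y": 0,"z": 0,"twist": 0,"hand": 0.95},
])

```text
time_s: 10.95
tcp_pos: [485.8, 77.7, 65.6]
eef_rot: [0.022, -0.008, 1.0, -0.0]
wrist_force: [0.8, -0.9, -0.1]
grip_width: 0.878
```

```bash
python3 - <<'E'
from h import *
import cv2
st()
im=capture("scene");cv2.imwrite("pics/full11.png",im)
o=cv2.imread("pics/full10.png")
def sh(y0,y1,x0,x1):
    return cv2.phaseCorrelate(np.float64(cv2.cvtColor(o[y0:y1,x0:x1],6)),np.float64(cv2.cvtColor(im[y0:y1,x0:x1],6)))
print('scroll',sh(215,240,318,345),'heel',sh(255,280,338,370))
b=capture("wrist");cv2.imwrite("pics/wrist11.png",b);
E
```

```text
t 10.95 tcp [485.8  77.7  65.6] F [ 0.8 -0.9 -0.1] M [ 0.03  0.03 -0.  ] g 0.878 tooly yaw 0.016 z [ 0.044 -0.001 -0.999]
scroll ((0.2785752872280387, 0.9498015093794514), 0.8821336035169975) heel ((0.14814984471010284, 0.2689617972335814), 1.0607497988611108)
```

View pics/wrist11.png

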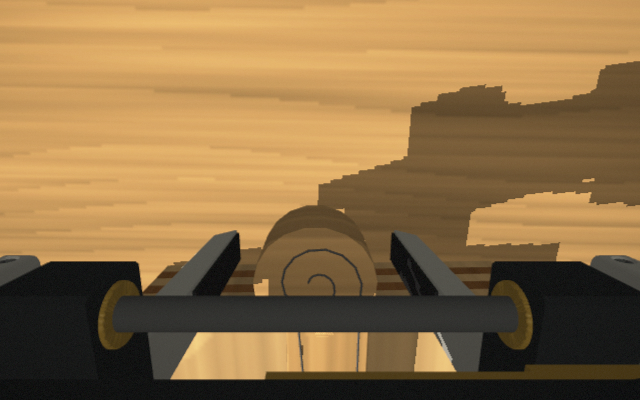

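move_arm([
  {"x": 0,"y": 0,"z": -15,"twist": 0,"hand": 0.95},
  {"x": 0,"y": 0,"z": -25,"twist": 0,"hand": 0.95},
  {"x": 0,"y": 0,"z": -40,"twist": 0,"hand": 0.95},
  {"x": 30,"y": 0,"z": -40,"twist": 0,"hand": 0.95},
  {"x": 40,"y": 0,"z": -40,"twist": 0,"hand": 0.6},
  {"x": 40,"y": 0,"z": 0,"twist": 0,"hand": 0.3},
  {"x": 0,"y": 0,"z": 0,"twist": 0,"hand": 0},
  {"x": 0,"y": 0,"z": 0,"twist": 0,"hand": 0},
])

```text
time_s: 11.85
tcp_pos: [370.0, 75.9, 221.9]
eef_rot: [0.022, -0.008, 1.0, -0.0]
wrist_force: [-0.4, 0.6, -0.4]
grip_width: 0.648
```

```bash
python3 - <<'E'
from h import *
import cv2
st()
import pickle
P=camera_params("wrist");b=capture("wrist");pickle.dump(P,open("w12.pkl","wb"));cv2.imwrite("pics/wrist12.png",b);
a=capture("side");cv2.imwrite("pics/full12.png",a);a=a[100:290,230:430]
cv2.imwrite("pics/side12.png",cv2.resize(a,None,fx=4,fy=3))
E
```

```text
t 11.85 tcp [370.   75.9 221.9] F [-0.4  0.6 -0.4] M [ 0.02 -0.01  0.02] g 0.648 tooly yaw 0.016 z [ 0.044 -0.    -0.999]
```

View pics/wrist12.png

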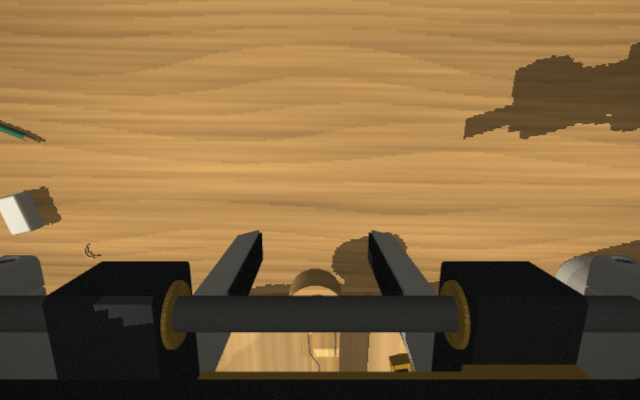

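View pics/side12.png

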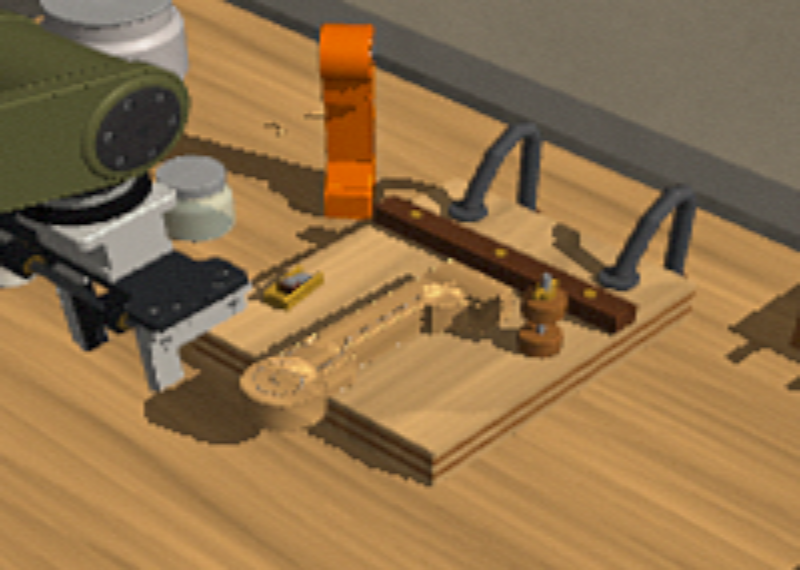

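```bash
python3 - <<'E'
from h import *
np.set_printoptions(precision=1,suppress=True)
S=lambda u,v,z:plane("side",u/4+230,v/3+100,z)
print('scroll c',S(284,381,88),'left/right rim',S(241,379,88),S(328,381,88))
import cv2
a=cv2.imread("pics/full12.png")[160:235,285:375]
cv2.imwrite("pics/side12c.png",cv2.resize(a,None,fx=8,fy=7.5,interpolation=cv2.INTER_CUBIC))
E
```

```text
scroll c [489.7  74.6  88. ] left/right rim [470.9  97.   88. ] [510.6  53.6  88. ]
```

View pics/side12c.png

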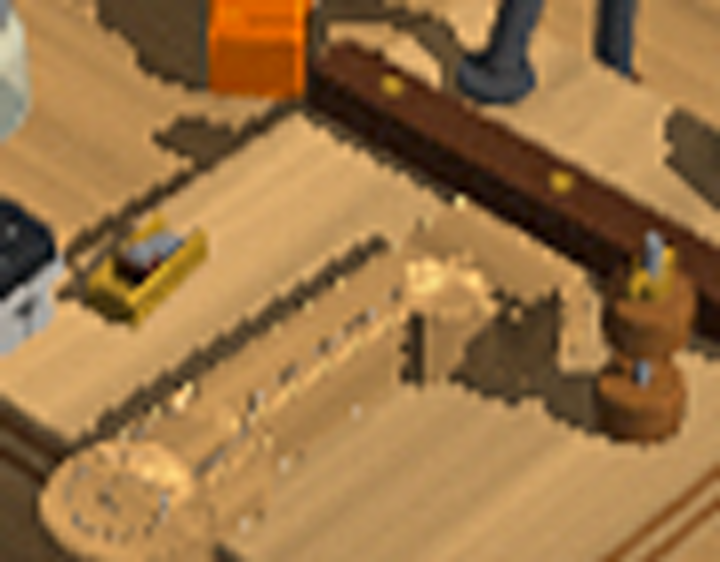

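```bash
python3 - <<'E'
from h import *
np.set_printoptions(precision=1,suppress=True)
S=lambda u,v,z:plane("side",u/8+285,v/7.5+160,z)
print('heel L,R top',S(458,203,88),S(592,275,88)); print('scroll',S(115,495,88))
print('stop top near',S(318,72,75),S(720,290,75))
print('left side pts',S(190,385,88))
E
```

```text
heel L,R top [680.9 102.6  88. ] [685.6  41.   88. ]
scroll [489.1  80.4  88. ]
stop top near [710. 204.  75.] [722.  11.  75.]
left side pts [544.5 101.7  88. ]
```

move_arm([
  {"x": -20,"y": 2,"z": 0,"twist": -0.03,"hand": 0},
  {"x": -15,"y": 1,"z": 30,"twist": 0,"hand": 0},
  {"x": 0,"y": 0,"z": 40,"twist": 0,"hand": 0},
  {"x": 0,"y": 0,"z": 40,"twist": 0,"hand": 0},
  {"x": 0,"y": 0,"z": 15,"twist": 0,"hand": 0},
  {"x": 0,"y": 0,"z": 0,"twist": 0,"hand": 0},
])

```text
time_s: 12.55
tcp_pos: [415.8, 79.7, 90.3]
eef_rot: [0.019, -0.023, 1.0, -0.001]
wrist_force: [0.2, 0.6, 0.9]
grip_width: 0.052
```

```bash
python3 - <<'E'
from h import *
to([440,77,77])
E
```

```text
t 12.55 tcp [415.8  79.7  90.3] F [0.2 0.6 0.9] M [ 0.01  0.04 -0.02] g 0.052 tooly yaw 0.046 z [ 0.038 -0.001 -0.999]
tool shift to [440, 77, 77] [-23.5  -3.8  14.2]
```

move_arm([
  {"x": 0,"y": -3,"z": 12,"twist": 0,"hand": 0},
  {"x": -12,"y": 0,"z": 0,"twist": 0,"hand": 0},
  {"x": 0,"y": 0,"z": 0,"twist": 0,"hand": 0},
])

```text
time_s: 12.85
tcp_pos: [430.2, 77.1, 78.5]
eef_rot: [0.018, -0.023, 1.0, -0.001]
wrist_force: [-0.3, 0.5, 0.1]
grip_width: 0.003
```

```bash
python3 - <<'E'
from h import *
import cv2
st()
a=capture("side")[150:260,240:380]
cv2.imwrite("pics/side13.png",cv2.resize(a,None,fx=5,fy=5))
E
```

```text
t 12.85 tcp [430.2  77.1  78.5] F [-0.3  0.5  0.1] M [0.1  0.04 0.01] g 0.003 tooly yaw 0.045 z [ 0.036 -0.001 -0.999]
```

View pics/side13.png

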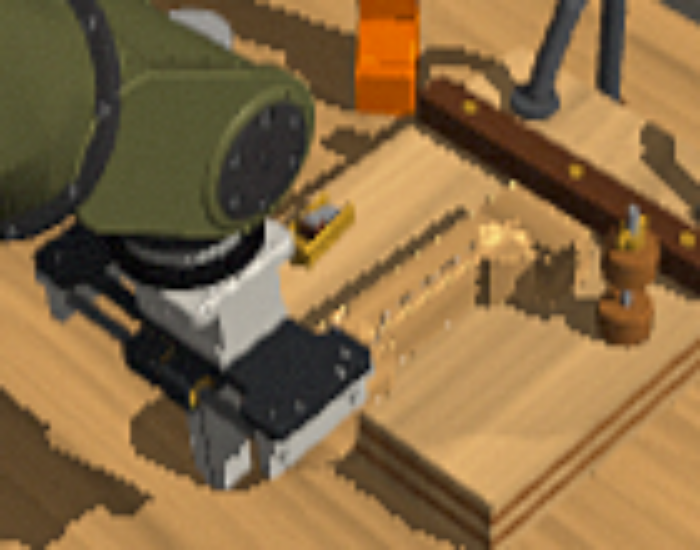

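move_arm([
  {"x": -8,"y": 0,"z": 0,"twist": 0,"hand": 0},
  {"x": -6,"y": 0,"z": 0,"twist": 0,"hand": 0},
  {"x": -5,"y": 0,"z": 0,"twist": 0,"hand": 0},
  {"x": -5,"y": 0,"z": 0,"twist": 0,"hand": 0},
  {"x": -5,"y": 0,"z": 0,"twist": 0,"hand": 0},
  {"x": -5,"y": 0,"z": 0,"twist": 0,"hand": 0},
])

```text
time_s: 13.5
tcp_pos: [465.5, 78.9, 80.6]
eef_rot: [0.018, -0.023, 1.0, -0.001]
wrist_force: [-0.9, -0.2, -0.8]
grip_width: 0.007
```

```bash
python3 - <<'E'
from h import *
import cv2
st()
im=capture("scene");cv2.imwrite("pics/full14.png",im)
a=im[185:305,290:430]
cv2.imwrite("pics/scene14.png",cv2.resize(a,None,fx=5,fy=5,interpolation=cv2.INTER_CUBIC))
E
```

```text
t 13.5 tcp [465.5  78.9  80.6] F [-0.9 -0.2 -0.8] M [ 0.01  0.15 -0.06] g 0.007 tooly yaw 0.046 z [ 0.036 -0.001 -0.999]
```

View pics/scene14.png

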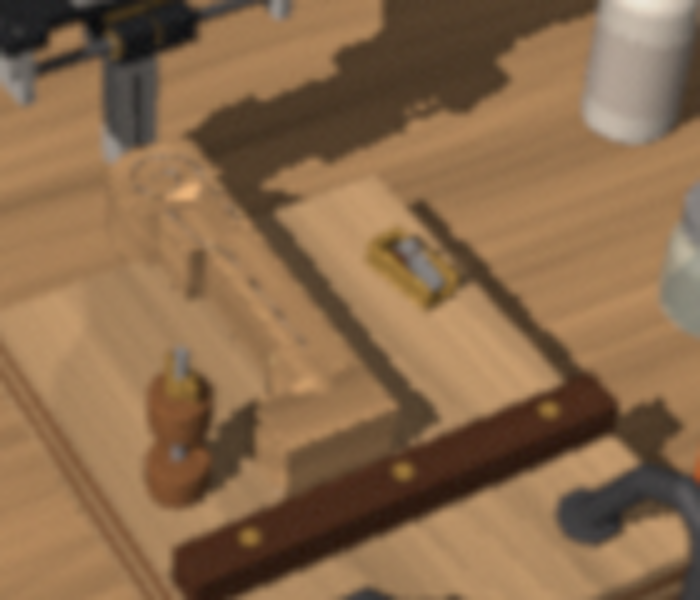

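move_arm([
  {"x": -4,"y": 0,"z": 0.5,"twist": 0,"hand": 0},
  {"x": -4,"y": 0,"z": 0.5,"twist": 0,"hand": 0},
  {"x": -4,"y": 0,"z": 0.5,"twist": 0,"hand": 0},
  {"x": -3,"y": 0,"z": 0,"twist": 0,"hand": 0},
])

```text
time_s: 13.95
tcp_pos: [480.9, 79.5, 79.4]
eef_rot: [0.016, -0.023, 1.0, -0.001]
wrist_force: [-24.4, -0.7, 18.1]
grip_width: 0.009
```

```bash
python3 - <<'E'
from h import *
import cv2
st()
im=capture("scene");cv2.imwrite("pics/full15.png",im)
a=im[225:305,310:420]
cv2.imwrite("pics/scene15.png",cv2.resize(a,None,fx=7,fy=7,interpolation=cv2.INTER_CUBIC))
E
```

```text
t 13.95 tcp [480.9  79.5  79.4] F [-24.4  -0.7  18.1] M [-0.36  4.51 -0.07] g 0.009 tooly yaw 0.046 z [ 0.032 -0.002 -0.999]
```

View pics/scene15.png

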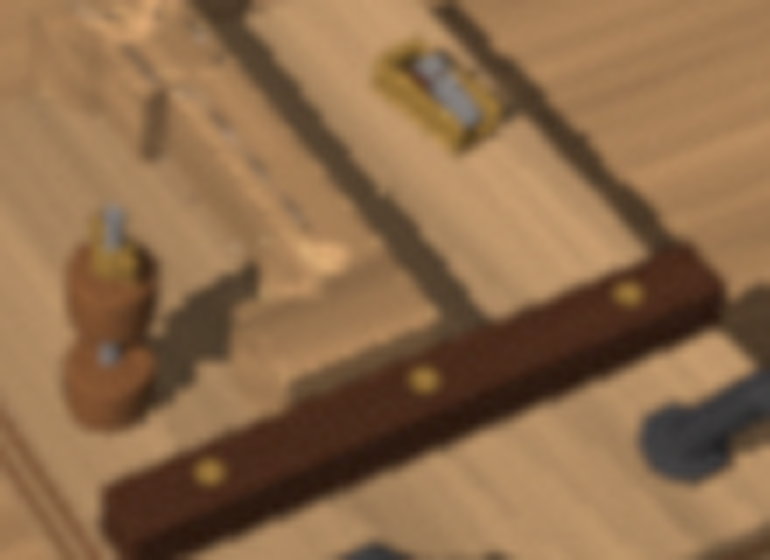

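move_arm([
  {"x": 2,"y": 0,"z": 0,"twist": 0,"hand": 0},
  {"x": 8,"y": 0,"z": 0,"twist": 0,"hand": 0},
  {"x": 25,"y": 0,"z": 0,"twist": 0,"hand": 0},
  {"x": 40,"y": 0,"z": 0,"twist": 0,"hand": 0},
  {"x": 10,"y": 0,"z": -40,"twist": 0,"hand": 0},
  {"x": 10,"y": 0,"z": -40,"twist": 0,"hand": 0},
  {"x": 0,"y": 0,"z": 0,"twist": 0,"hand": 0},
])

```text
time_s: 14.7
tcp_pos: [377.7, 74.9, 156.9]
eef_rot: [0.015, -0.023, 1.0, -0.001]
wrist_force: [1.1, 0.3, -1.0]
grip_width: 0.005
```

```bash
python3 - <<'E'
from h import *
import cv2
st()
im=capture("scene");cv2.imwrite("pics/full16.png",im)
a=im[185:305,290:430]
cv2.imwrite("pics/scene16.png",cv2.resize(a,None,fx=5.5,fy=5,interpolation=cv2.INTER_CUBIC))
im=capture("side");cv2.imwrite("pics/sfull16.png",im)
a=im[150:260,280:390]
cv2.imwrite("pics/side16.png",cv2.resize(a,None,fx=7,fy=5.4,interpolation=cv2.INTER_CUBIC))
E
```

```text
t 14.7 tcp [377.7  74.9 156.9] F [ 1.1  0.3 -1. ] M [ 0.03 -0.03 -0.01] g 0.005 tooly yaw 0.045 z [ 0.03  -0.002 -1.   ]
```

View pics/scene16.png

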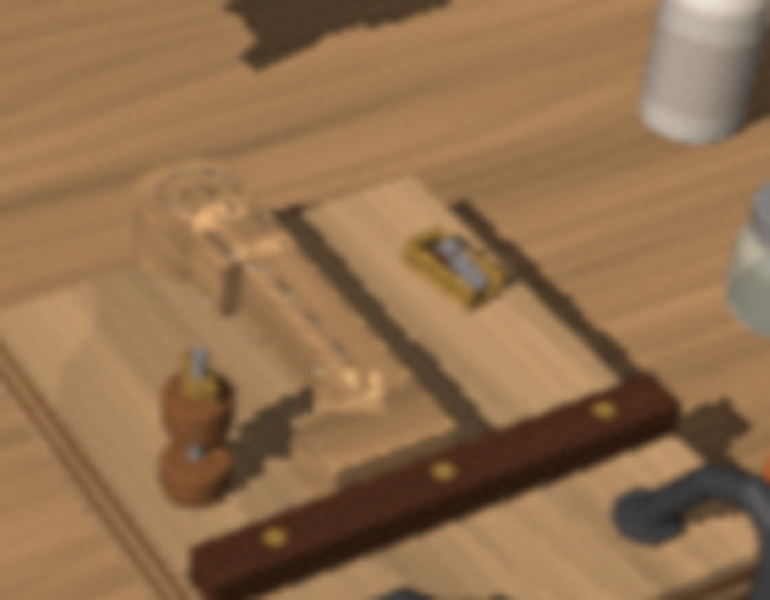

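View pics/side16.png

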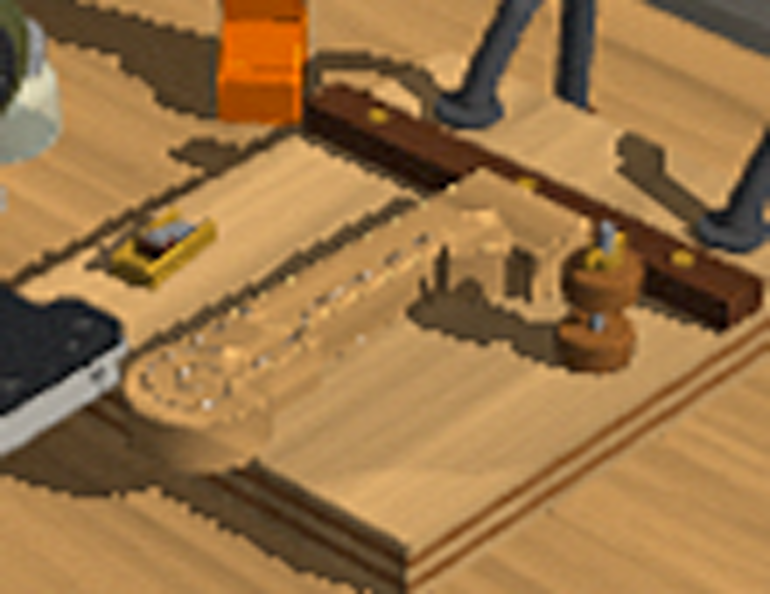

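```bash
python3 - <<'E'
from h import *
np.set_printoptions(precision=1,suppress=True)
S=lambda u,v,z:plane("side",u/7+280,v/5.4+150,z)
C=lambda u,v,z:plane("scene",u/5.5+290,v/5+185,z)
print('heel L,R top side',S(487,167,88),S(592,222,88)); print('scroll',S(185,386,88))
print('heel top scene',C(330,470,88),C(470,425,88))
print('stop near top edge side',S(308,110,75),S(440,185,75),S(730,308,75))
print('stop top near edge scene',C(195,550,75),C(640,377,75))
b=np.array([718,94.]);
E
```

```text
heel L,R top side [715.3 105.2  88. ] [713.9  44.8  88. ]
scroll [513.8  78.7  88. ]
heel top scene [715.8  46.   88. ] [717.8 114.8  88. ]
stop near top edge side [705.8 203.1  75. ] [701.1 118.8  75. ] [714.9 -29.5  75. ]
stop top near edge scene [723.7 -22.3  75. ] [714.8 208.3  75. ]
```

move_arm([
  {"x": 0,"y": 0,"z": -48,"twist": 0,"hand": 0},
  {"x": 0,"y": 0,"z": -48,"twist": 0,"hand": 0},
  {"x": 0,"y": 0,"z": -48,"twist": 0,"hand": 0},
  {"x": -40,"y": 0,"z": -40,"twist": 0,"hand": 0},
  {"x": -45,"y": 0,"z": 0,"twist": 0,"hand": 0},
  {"x": -45,"y": 0,"z": 0,"twist": 0,"hand": 0},
  {"x": -45,"y": 0,"z": 0,"twist": 0,"hand": 0},
  {"x": -45,"y": 0,"z": 0,"twist": 0,"hand": 0},
  {"x": -30,"y": 0,"z": 0,"twist": 0,"hand": 0},
  {"x": 0,"y": 0,"z": 0,"twist": 0,"hand": 0},
])

```text
time_s: 15.8
tcp_pos: [630.1, 86.3, 325.7]
eef_rot: [0.005, -0.022, 1.0, -0.002]
wrist_force: [-1.2, -0.5, -0.8]
grip_width: 0.002
```

```bash
python3 - <<'E'
from h import *
import cv2,pickle
st()
P=camera_params("wrist");b=capture("wrist");pickle.dump(P,open("w17.pkl","wb"));cv2.imwrite("pics/wrist17.png",b)
E
```

```text
t 15.8 tcp [630.1  86.3 325.7] F [-1.2 -0.5 -0.8] M [ 0.04  0.01 -0.02] g 0.002 tooly yaw 0.045 z [ 0.009 -0.004 -1.   ]
```

View pics/wrist17.png

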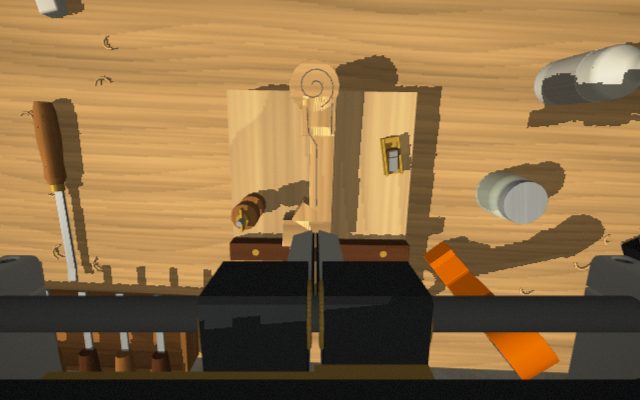

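move_arm([
  {"x": -35,"y": 0,"z": 0,"twist": 0,"hand": 1},
  {"x": 0,"y": 0,"z": 0,"twist": 0,"hand": 1},
  {"x": 0,"y": 0,"z": 0,"twist": 0,"hand": 1},
  {"x": 0,"y": 0,"z": 0,"twist": 0,"hand": 1},
  {"x": 0,"y": 0,"z": 0,"twist": 0,"hand": 1},
  {"x": 0,"y": 0,"z": 0,"twist": 0,"hand": 1},
])

```text
time_s: 16.45
tcp_pos: [661.7, 88.0, 320.8]
eef_rot: [0.001, -0.023, 1.0, -0.002]
wrist_force: [0.2, 0.8, 1.1]
grip_width: 0.48
```

```bash
python3 - <<'E'
from h import *
import cv2,pickle
st()
P=camera_params("wrist");b=capture("wrist");pickle.dump(P,open("w18.pkl","wb"));cv2.imwrite("pics/wrist18.png",b)
cv2.imwrite("pics/wrist18c.png",cv2.resize(b[50:250,215:415],None,fx=4,fy=3,interpolation=cv2.INTER_CUBIC))
E
```

```text
t 16.45 tcp [661.7  88.  320.8] F [0.2 0.8 1.1] M [ 0.01 -0.    0.06] g 0.48 tooly yaw 0.045 z [ 0.001 -0.004 -1.   ]
```

View pics/wrist18c.png

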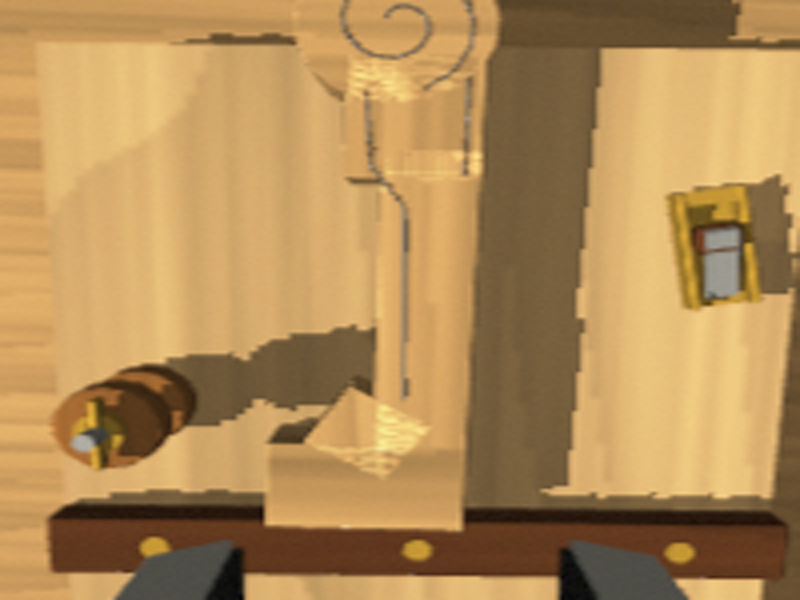

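```bash
python3 - <<'E'
from h import *
import pickle
np.set_printoptions(precision=1,suppress=True)
P=pickle.load(open("w18.pkl","rb"))
W=lambda u,v,z:plane("wrist",u/4+215,v/3+50,z,P)
a,b=W(265,526,88),W(464,529,88);print('heel',a,b,np.linalg.norm(a-b),(a-b)[0]/(b-a)[1])
c,d=W(53,519,75),W(786,521,75);print('stop top near',c,d,(c-d)[0]/(d-c)[1])
n=np.array([(d-c)[1],-(d-c)[0]]);n/=np.linalg.norm(n)
for p in(a,b,a+(b-a)*40/62):print('gap',(c-p)[:2]@n)
e,f=W(483,160,88),W(464,529,88);print('left edge dir',(f-e)[1]/(f-e)[0])
print('board near edge',W(37,43,50),W(600,47,50),'right edge',W(52,300,50), 'clamp',W(100,430,130))
E
```

```text
heel [714.7  47.1  88. ] [713.1 109.1  88. ] 62.01175510603224 0.02587398628702035
stop top near [718.7 -22.3  75. ] [708.6 212.9  75. ] 0.04302290250680197
gap 1.0148317674894503
gap -0.04726433936135642
gap 0.32960847274699456
left edge dir 0.0198082725523056
board near edge [524.1 -30.9  50. ] [517.8 141.3  50. ] right edge [627.7 -27.8  50. ] clamp [667.8   5.5 130. ]
```

```bash
python3 -c "
from plant import ctrl
print(ctrl.hand_in())"
```

```text
the job is handed in; nothing more can be done
None
```

I tipped the maple blank over towards the robot, laid it flat on the planing board, and pushed it against the stop with the closed fingertips. I handed in at about 16.5 s and got no verdict back.

**How it went:**
- **Tipping:** I held the scroll lightly between the jaws so the blank could pivot about its heel edge, and lowered it at about 0.5 rad/s.
- **Heel slip:** On the first try the heel slid about 25 mm towards the robot instead of pivoting. I eased most of the load off it, slid it forward again, and tipped with more down-pressure. From then on the heel stayed put within the few mm I could measure. While the load was off, the heel was at the board or perhaps just above it. I did not see it lift.
- **Letting down:** Near flat I may have pressed the scroll slightly past level. The heel dropped about 1.5 mm when I eased off, and I saw no knock.
- **Pushing:** The push ended with about 24 N along the board and 18 N of upward force on the tool, so the blank was firmly on the stop. I then backed the arm well clear.

**Last checks, from the wrist picture above the blank:**
- **Gap at the stop:** The middle of the heel is about 0.3 mm from the stop, and the corners are at 1.0 mm and 0.0 mm.
- **Squareness:** The blank is about 0.02 rad off square to the stop.
- **Flatness:** The heel measured 62.0 mm wide when its top was taken as 88 mm above the bench, as it should be if it lies flat.
- **Other things:** The clamp, finger plane and the rest looked unmoved in the pictures, though I did not measure each one again.

**One disagreement:** The rougher readings from the side and scene pictures put the heel 2–4 mm short of the stop. I trusted the wrist picture and the contact force over them.

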